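# Refill the soldering-tile magazine and pin it shut

## Robot

A 6-joint arm with a two-finger parallel gripper is mounted at the origin on the work surface. World frame = base frame: x ahead of the robot, y to its left, z up, the work surface at z = 0. Lengths are in mm, angles in rad, forces in N, time in s.
With the tool pointing down it reaches from about 300 to 1000 mm from the base axis. Payload 5.1 kg.
Tool frame: the origin (TCP) lies midway between the tips of the shut fingers; the grasp point (between the pads) lies r.pinch_z behind it (r.pinch_z is the distance from the TCP to the grasp point, in mm); z points along the fingers, y is the line along which they close (so a half turn about z gives the same grasp; the last joint's range is limited). The gripper opens to 95 mm and grips with 3 to 60 N. Pads are 20 mm wide; open, the fingers measure 119 mm over their backs; the gripper's body (75 mm by 180 mm) begins 59 mm behind the grasp point.
Start: joints at [1.173, 0.124, 1.65, -0, 1.367, -0.083], TCP at [201.278, 618.039, 214.656] pointing down, gripper open.
Joint ranges: [-2.61, 2.61], [-1.02, 2.33], [0.03, 2.71], [-1.35, 4.49], [0.32, 2.68], [-2.91, 2.91]. Speed limits (rad/s): [2.57, 2.57, 3.14, 3.14, 3.14, 3.14].

## Interface

Orientations are given as a unit quaternion [w, x, y, z].
In Python, from station import observe, optics, workorder, finder, r gives the robot as it stands.
- The arm moves only by the tool arm_command, never from a script. Its argument "rows" is a list of rows, each an object of numbers: "grip": the opening, from 0 (shut) to 1 (fully open); "tx", "ty", "tz": the shift along the tool's x, y, z scaled (see below); "spin": the turn about the tool's z scaled (see below). In form: [{"grip": .., "tx": .., "ty": .., "tz": .., "spin": ..}, ...]. A call has 1 to 8 rows; each row shifts and turns the commanded pose from where the row before left it, along the tool's axes as they then stand; what a row does not reach is not made up. The controller multiplies each number of a shift by 0.02 m and each number of a turn by 0.12 rad. A row lasts 1/12 s, in which the tool goes at most 41.7 mm and 7.16 degrees, less where a joint would pass 70% of its speed; a pose out of reach is approached as far as the arm can. A call with a number of a shift or a turn outside -1 to 1 is refused whole. A call with a gripper value outside its range is refused whole. The fingers move at their own pace and stop on an object; "force" is the grip in N (left out, the last holds). Time passes only in rows, so rows that do not move let the fingers close. It gives the time, the measured TCP pose, the force, the opening and the grip force at its end, in the units of the state.
- observe(): the state, without advancing time (a new reading comes with each control period).
- optics.get_image(name): name is "scene" or "top" or "wrist"; returns the picture (480x640x3 uint8, red, green, blue); there is no depth.
- optics.calibration(name): a dict with "camera_matrix" (3x3 intrinsics, pixels), "k1" (the pictures are not rectified: a ray, as slopes to the right and down, at radius r is drawn at 1 + k1 r^2 times it, then the intrinsics apply), "T" (4x4, takes a point from camera to world coordinates). Camera axes: x right, y up, looking along -z (the intrinsics and any distortion apply to the point x, -y, -z); pixel columns grow to the right and rows downward; lengths in mm; the calibration is good to about 2 mm. A picture is of the moment at which its call begins: read the wrist's pose just before it. calibration takes no time and is no camera call; for the wrist camera it gives the pose at the moment of the call.
- workorder.job_done(): hands the job in; it is judged then, once.
Trained networks look in the newest picture that a camera, given by its name, has taken for a name from the list of things; names that differ only in an ending like _2 or _b are one class to them, and where a whole thing is asked for, a point or a joint stands for the part that bears it (a point fixed in the world has none). Each returns a list of dicts, best first, with "confidence" (0 to 1); they miss things now and then, are a little off and sometimes report something else, mostly with a low value. They report only what shows in the picture. A call takes as long as a camera call. They do not tell look-alikes from the thing itself.
- finder.recognise(name, camera): "bbox" ([left, top, right, bottom] in pixels, round what is visible of it).
- finder.masks_of(name, camera): "region" (480x640 bool, what is visible of it) and "bbox" ([left, top, right, bottom] in pixels, round what is visible of it).
The state is a dict: "time_s": time; "qpos": joint angles; "qd": joint speeds; "tau": joint torques, N m; "eef_pos": TCP position; "eef_rot": TCP orientation; "ft_force": force on the tool from outside, world axes, zero at the start; "torque": the same for the moment, N m; "opening": opening from 0.0 (shut) to 1.0 (fully open); "grip_force": force on a finger pad.
Only numpy, scipy, OpenCV 4.12 (cv2) and the standard library are available. Lean on these libraries where they do the work, as an engineer would, in place of code of your own. Each camera call takes 0.05 s, during which the arm holds its last target. There are 200 camera calls.

## Task

Squeeze the ball-lock pin out of the blue tile magazine (you may stand it in the wooden rest), swing the steel lock bar well clear of the mouth, and press every loose white soldering tile flat down into the spring-loaded column until the catches snap over it. Then swing the bar fully back between the lugs and slide the pin, buttons squeezed, down through the aligned holes until its collar sits on the upper lug, and let go so that its balls lock. Leave the tub, cup and dish where they stand.

Things in the scene. Friction and masses are not known exactly. Their poses are not given: they have to be found in the camera images.
- magazine: Fixed spring magazine, blue base 110 x 224 x 12 mm. Origin: centre of its underside on the bench; y is its long direction, z up. Aluminium corner guides form a column open at the top, inside 66 mm (x) by 95 mm (y), straight to 135 mm high, flared out 5 mm up to 145 mm. Its long sides are open for |y| < 25 mm: fingers closing along the magazine's x can go down there beside a tile.
- mouth (a point): Centre of the column, 115 mm above the bench, level with the flat undersides of the catches; axes as the magazine. A latched tile's top is at or just below this height. To latch, push a tile's top 1 mm or more below it (4 mm is good, 11 mm possible with four tiles), pressing near its middle, for example with closed fingertips.
- catch_l (a joint): Brass spring catch in the middle of the column's +y end, m: 0 is fully in (pokes 6 mm into the column), up to 0.010 pushed out. A mirrored one is at the -y end. They slope on top: a tile laid flat in the column rests on them, underside about 124 mm high, until pushed past them; then they snap back over it. Pushing past the pair takes roughly 5 N.
- follower (a joint): Depth of the orange spring plate in the column, m: 0 when empty (its top 114 mm high), plus 0.016 per latched tile, at most 0.078. It pushes up with 3 N plus 2.4 N per tile, so with the catches pressing takes about 8 N for the first tile and up to 20 N for the fourth.
- lug_hole (a point): Centre of the vertical pin hole at the top face of the upper lug, 167 mm high, 85 mm along the magazine's +y from its centre. Two blue lugs, 40 x 34 x 8 mm (upper 159 to 167 mm high, lower 139 to 147 mm), with 15 mm holes; the bar's end, with its 15 mm hole, lies between them when shut. The upright carrying them stands 102 to 112 mm along +y.
- pivot (a point): On the vertical axis about which the lock bar turns, 157 mm high (the bar's top face), 85 mm along the magazine's -y from its centre.
- bar (a joint): Angle of the steel lock bar, rad: 0 is shut against a stop (bar along the magazine's +y over the mouth, end between the lugs), growing to 1.6 clockwise seen from above, its end moving to the magazine's +x. It stays where it is left. From 1.1 on the mouth is clear. Bar 26 mm wide, 149 to 157 mm high, end 187 mm from the pivot.
- knob (a point): Top centre of the red round knob on the lock bar, 20 mm in diameter and 26 mm tall, 115 mm from the pivot; its top is 183 mm high. Pinch it from above and follow the arc, or push it, to swing the bar.
- pin: Loose ball-lock pin, 0.16 kg, upright, at first locked in the lug holes. Origin: on its axis at the underside of its steel collar (34 mm wide, 6 mm thick); z up through the black head, 24 mm wide in x, to 48 mm above the origin. Below the collar a 12 mm shank, 55 mm long, conical tip. Fully home: origin at lug_hole, balls out below the lower lug. See the buttons.
- button_a (a joint): Travel of the yellow button on the head's +y side, m: 0 out (locked), 0.004 pressed in. Buttons are 22 mm wide, 14 to 44 mm above the pin's origin, 34 mm apart over their faces, 26 mm when pressed. Gripping both (6 N each; grip 20 N or more) draws in two brass balls on the shank's +y and -y sides.
- button_b (a joint): Travel of the same button on the head's -y side, m: 0 out (locked), 0.004 pressed in. Each button drives the ball on its own side, 31 to 38 mm below the pin's origin; released, the balls stick out 3.5 mm each and do not pass the lug holes, either way.
- rest_hole (a point): Centre of the mouth of the pin rest: a fixed wooden block 58 x 58 mm, 85 mm high, with a plain 25 mm hole right through, in which the pin can stand on its collar, balls in or out.
- tile1: White ceramic soldering tile, 60 mm (x) x 90 mm (y) x 16 mm (z), about 0.1 kg, lying flat on the bench, loose. Origin: centre of its underside. Absent in some runs.
- tile2: White ceramic soldering tile, 60 mm (x) x 90 mm (y) x 16 mm (z), about 0.1 kg, lying flat on the bench, loose. Origin: centre of its underside. Absent in some runs.
- tile3: White ceramic soldering tile, 60 mm (x) x 90 mm (y) x 16 mm (z), about 0.1 kg, lying flat on the bench, loose. Origin: centre of its underside. Absent in some runs.
- tile4: White ceramic soldering tile, 60 mm (x) x 90 mm (y) x 16 mm (z), about 0.1 kg, lying flat on the bench, loose. Origin: centre of its underside. Absent in some runs.
- tub: Bystander: white screw-top tub, 72 mm in diameter, 85 mm tall. Origin: centre of its underside. Do not disturb.
- brasscup: Bystander: brass cup, 60 mm in diameter, 75 mm tall. Origin: centre of its underside. Do not disturb.
- dish: Bystander: blue dish, 80 mm in diameter, 30 mm tall. Origin: centre of its underside. Do not disturb.
Things that resemble listed ones, but are neither listed nor needed, are in the scene too. Leave any black, pink or red look-alike of the tile3 alone.

How it is judged:
By the outcome, as a careful person would: the job done as asked, in the order asked, and still so for the second after the job is handed in, with the robot touching nothing.
Of tile1, tile2, tile3, tile4 only 2 to 4 are there at a start; the rules pass over those that are not, and their reading is None.
At some moment in a run one of tile1, tile2, tile3, tile4 may be knocked a few centimetres aside while the robot is not near it.
It also fails if it takes over 210 s, if anything falls off the work surface, if the arm or the gripper's body presses on something with over 40 N, if the wrist force passes 120 N, or if a joint passes its speed limit or range.

## Working session

There is one attempt and no reset: what is moved stays moved. The work goes in short steps, Python scripts to look and compute and a tool call to move; the robot and the scene stay as the last step left them, time stands still between calls to the robot, and variables do not carry over. Pictures are saved under pics/ and viewed, at most 14 in all, crops included, and the job is handed in when it is done.

Besides the shell and the picture viewer there is one more tool, called by a JSON object that holds its "fn" and its "kwargs". arm_command: Moves the arm, as the interface text tells. Its arguments: {"type":"object","properties":{"rows":{"type":"array","items":{"type":"object","properties":{"grip":{"type":"number"},"tx":{"type":"number","minimum":-1,"maximum":1},"ty":{"type":"number","minimum":-1,"maximum":1},"tz":{"type":"number","minimum":-1,"maximum":1},"spin":{"type":"number","minimum":-1,"maximum":1}}}},"force":{"type":"number"}},"required":["rows"]}

```bash
ls; mkdir -p pics; python3 - <<'E'
from station import observe, optics, workorder, finder, r
import cv2
s=observe(); print(s); print(r.pinch_z)
for n in ("top","scene"):
    im=optics.get_image(n); cv2.imwrite(f"pics/{n}0.png",im[:,:,::-1]); c=optics.calibration(n); print(n,c)
E
```

```text
pics
{'time_s': 0.0, 'qpos': array([ 1.17338998e+00,  1.24465243e-01,  1.65165278e+00,  1.14446909e-05,
        1.36745436e+00, -8.26316620e-02]), 'qd': array([-0.00076928, -0.00040338,  0.00057882,  0.00105393,  0.00029397,
        0.00027591]), 'tau': array([-1.10844841e-03, -4.17622876e+01, -3.59929991e+01,  7.73213524e-02,
        4.91488015e-02, -1.65427500e-04]), 'eef_pos': array([201.043996  , 617.47320068, 213.42536819]), 'eef_rot': array([-2.40753718e-04,  1.56739448e-01,  9.87639492e-01, -9.60153949e-04]), 'ft_force': array([-0.08176988, -0.02933876, -0.69041478]), 'torque': array([-0.03332008, -0.01793163,  0.01707442]), 'grip_force': 0.0, 'opening': 1.0028717356585612}
18.8
top {'camera_matrix': array([[580.00979823,   0.        , 321.85008028],
       [  0.        , 580.00979823, 239.12586859],
       [  0.        ,   0.        ,   1.        ]]), 'k1': -0.1492921599164206, 'T': array([[-1.25746171e-02,  9.80946658e-01, -1.93869885e-01,
         2.10067571e+02],
       [-9.99895385e-01, -1.09496292e-02,  9.45118117e-03,
        -1.27444336e+01],
       [ 7.14830122e-03,  1.93968449e-01,  9.80981724e-01,
         1.77936713e+03],
       [ 0.00000000e+00,  0.00000000e+00,  0.00000000e+00,
         1.00000000e+00]])}
scene {'camera_matrix': array([[522.85089707,   0.        , 327.1935802 ],
       [  0.        , 522.85089707, 241.98225768],
       [  0.        ,   0.        ,   1.        ]]), 'k1': -0.013208043779454589, 'T': array([[-8.45181137e-01, -3.10266713e-01,  4.35205024e-01,
         1.17260381e+03],
       [ 5.34186832e-01, -4.63395687e-01,  7.07042336e-01,
         1.01506650e+03],
       [-1.76995707e-02,  8.30059639e-01,  5.57393686e-01,
         9.52649747e+02],
       [ 0.00000000e+00,  0.00000000e+00,  0.00000000e+00,
         1.00000000e+00]])}
```

View pics/top0.png

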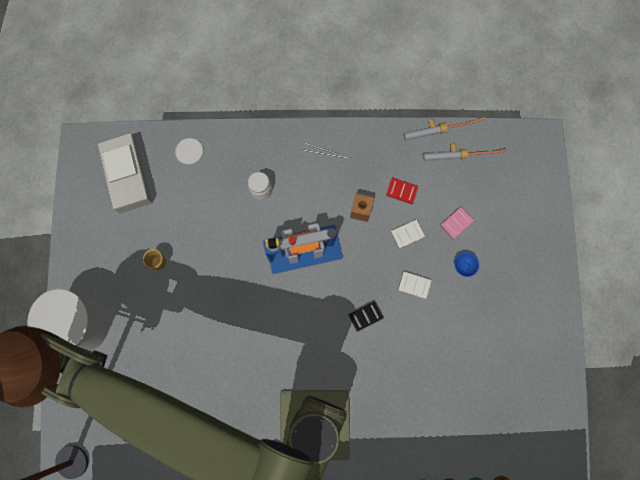

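View pics/scene0.png

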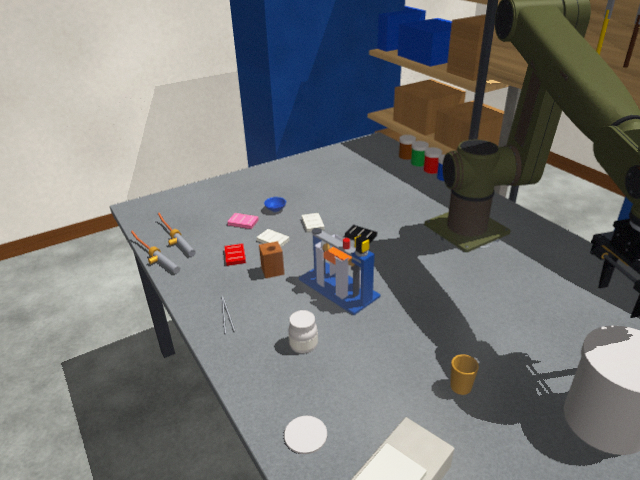

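The top view shows the magazine around (303,252) with the pin end at left (272,243) and the pivot at right. The wooden rest is at (362,205). White tiles are at (407,233) and (415,285), and the look-alikes are red, pink and black. The scene view agrees. The arm may be hiding more tiles.

```bash
cat > h.py <<'E'
import numpy as np, cv2
from station import observe, optics, workorder, finder, r
def ray(cal,uv):
    K,k=cal["camera_matrix"],cal["k1"]; uv=np.atleast_2d(np.float64(uv))
    p=cv2.undistortPoints(uv[:,None],K,np.array([k,0,0,0.]))[:,0]
    d=np.c_[p[:,0],-p[:,1],-np.ones(len(p))]@cal["T"][:3,:3].T
    return cal["T"][:3,3],d
def toz(cal,uv,z):
    o,d=ray(cal,uv); t=(z-o[2])/d[:,2]; return o+d*t[:,None]
def proj(cal,P):
    P=np.atleast_2d(np.float64(P)); T=cal["T"]
    q=(P-T[:3,3])@T[:3,:3]; q=q*[1,-1,-1]
    return cv2.projectPoints(q[:,None],np.zeros(3),np.zeros(3),cal["camera_matrix"],np.array([cal["k1"],0,0,0.]))[0][:,0]
def yaw(s=None):
    s=s or observe(); w,x,y,z=s["eef_rot"]; return np.degrees(2*np.arctan2(y,x)) % 360  # dir of tool x ; tool y = that -90
def shot(n,f=None):
    cal=optics.calibration(n); im=optics.get_image(n)
    if f: cv2.imwrite(f"pics/{f}.png",im[:,:,::-1])
    return cal,im
def go(x,y,z,ydir=None):
    "units from present pose to TCP x,y,z with tool y along ydir(deg, mod 180): total tool shift units BEFORE turn, and spin units"
    s=observe(); a=np.radians(yaw(s)); d=np.array([x,y,z])-s["eef_pos"]
    ex=np.array([np.cos(a),np.sin(a)]); ey=np.array([np.sin(a),-np.cos(a)])
    out=[d[:2]@ex/20,d[:2]@ey/20,-d[2]/20]; sp=0
    if ydir is not None:
        cur=np.degrees(a)-90; dd=(ydir-cur+90)%180-90; sp=-np.radians(dd)/.12
    print("units tx %.2f ty %.2f tz %.2f spin %.2f | yaw_y now %.1f t=%.1f pos %s"%(*out,sp,(np.degrees(a)-90)%180,s["time_s"],np.round(s["eef_pos"],1)))
E
python3 - <<'E'
from h import *
cal,im=shot("top")
for n,z in [("magazine",6),("rest_hole",85),("tile1",8),("tub",85),("brasscup",75),("dish",30),("pin",215),("knob",183),("bar",157)]:
    for m in finder.masks_of(n,"top")[:8]:
        ys,xs=np.nonzero(m["region"]); c=(xs.mean(),ys.mean())
        rc=cv2.minAreaRect(np.c_[xs,ys].astype(np.float32))
        box=toz(cal,cv2.boxPoints(rc),z); e1=np.linalg.norm(box[1]-box[0]);e2=np.linalg.norm(box[2]-box[1])
        print(n,round(m["confidence"],2),np.round(c),np.round(toz(cal,c,z)[0]),"size",round(e1),round(e2),im[ys,xs].mean(0).round())
print(proj(cal,[[500,0,0]]), yaw())
go(500,0,300)
E
```

```text
magazine 0.91 [305. 249.] [530.  23.   6.] size 230 125 [ 92.  99. 117.]
rest_hole 0.83 [361. 208.] [ 640. -149.   85.] size 78 56 [124.  88.  58.]
tile1 0.96 [408. 234.] [ 573. -298.    8.] size 93 62 [189. 189. 180.]
tile1 0.93 [402. 191.] [ 714. -287.    8.] size 64 91 [167.  54.  51.]
tile1 0.87 [365. 316.] [ 321. -159.    8.] size 91 60 [47. 46. 47.]
tile1 0.83 [414. 285.] [ 414. -313.    8.] size 64 94 [190. 189. 180.]
tile1 0.75 [457. 223.] [ 608. -457.    8.] size 94 61 [191. 127. 150.]
tub 0.93 [259. 186.] [712. 160.  85.] size 67 84 [164. 163. 159.]
brasscup 0.9 [154. 259.] [490. 476.  75.] size 55 71 [98. 79. 43.]
dish 0.69 [466. 265.] [ 471. -473.   30.] size 82 78 [ 40.  75. 137.]
dish 0.54 [304. 249.] [527.  25.  30.] size 228 123 [ 93.  99. 117.]
knob 0.79 [307. 239.] [528.  13. 183.] size 162 28 [131. 123. 124.]
bar 0.92 [307. 239.] [532.  15. 157.] size 166 31 [131. 121. 122.]
bar 0.32 [260. 186.] [691. 151. 157.] size 65 82 [162. 160. 157.]
[[312.48093937 258.71894332]] 161.9642689657005
units tx -23.77 ty -24.76 tz -4.27 spin 0.00 | yaw_y now 72.0 t=0.6 pos [201.3 618.  214.7]
```

{"fn": "arm_command", "kwargs": {"rows": [{"grip":1,"tx":-1,"ty":-1,"tz":-0.5},{"grip":1,"tx":-1,"ty":-1,"tz":-0.5},{"grip":1,"tx":-1,"ty":-1,"tz":-0.5},{"grip":1,"tx":-1,"ty":-1,"tz":-0.5},{"grip":1,"tx":-1,"ty":-1,"tz":-0.5},{"grip":1,"tx":-1,"ty":-1,"tz":-0.5},{"grip":1,"tx":-1,"ty":-1,"tz":-0.5},{"grip":1,"tx":-1,"ty":-1,"tz":-0.5}]}}

```text
invalid input at $.rows[0]: expected keys grip, tx, ty, tz, spin
```

{"fn": "arm_command", "kwargs": {"rows": [{"grip":1,"tx":-1,"ty":-1,"tz":-0.5},{"grip":1,"tx":-1,"ty":-1,"tz":-0.5},{"grip":1,"tx":-1,"ty":-1,"tz":-0.5},{"grip":1,"tx":-1,"ty":-1,"tz":-0.5},{"grip":1,"tx":-1,"ty":-1,"tz":-0.5},{"grip":1,"tx":-1,"ty":-1,"tz":-0.5},{"grip":1,"tx":-1,"ty":-1,"tz":-0.5},{"grip":1,"tx":-1,"ty":-1,"tz":-0.5}]}}

```text
invalid input at $.rows[0]: expected keys grip, tx, ty, tz, spin
```

{"fn": "arm_command", "kwargs": {"rows": [{"grip":1,"tx":-1,"ty":-1,"tz":-0.5},{"grip":1,"tx":-1,"ty":-1,"tz":-0.5},{"grip":1,"tx":-1,"ty":-1,"tz":-0.5},{"grip":1,"tx":-1,"ty":-1,"tz":-0.5},{"grip":1,"tx":-1,"ty":-1,"tz":-0.5},{"grip":1,"tx":-1,"ty":-1,"tz":-0.5},{"grip":1,"tx":-1,"ty":-1,"tz":0},{"grip":1,"tx":0,"ty":0,"tz":0}]}}

```text
invalid input at $.rows[0]: expected keys grip, tx, ty, tz, spin
```

```bash
python3 - <<'E'
from h import *
print(observe()["eef_pos"],observe()["time_s"])
cal,im=shot("wrist","w1"); print(cal)
cal,im=shot("top","top1")
for m in finder.masks_of("tile1","top")[:8]:
    ys,xs=np.nonzero(m["region"]); c=(xs.mean(),ys.mean())
    print(round(m["confidence"],2),np.round(c),np.round(toz(cal,c,8)[0]),im[ys,xs].mean(0).round())
E
```

```text
[201.26657103 618.04885853 214.68807958] 0.6
{'camera_matrix': array([[406.96370662,   0.        , 314.6977639 ],
       [  0.        , 406.96370662, 240.54917193],
       [  0.        ,   0.        ,   1.        ]]), 'k1': -0.06518022544179344, 'T': array([[ 3.09756703e-01, -9.21471766e-01, -2.34394048e-01,
         1.35426945e+02],
       [ 9.50815848e-01,  3.00220982e-01,  7.62665459e-02,
         6.40271518e+02],
       [ 9.25426290e-05, -2.46489650e-01,  9.69145419e-01,
         3.85040500e+02],
       [ 0.00000000e+00,  0.00000000e+00,  0.00000000e+00,
         1.00000000e+00]])}
0.84 [407. 234.] [ 574. -296.    8.] [191. 191. 181.]
0.79 [402. 191.] [ 714. -285.    8.] [167.  55.  52.]
0.7 [365. 315.] [ 322. -160.    8.] [47. 47. 48.]
0.61 [456. 223.] [ 608. -456.    8.] [188. 126. 148.]
```

{"fn": "arm_command", "kwargs": {"rows": [{"grip":1,"tx":-1,"ty":-1,"tz":-0.5,"spin":0},{"grip":1,"tx":-1,"ty":-1,"tz":-0.5,"spin":0},{"grip":1,"tx":-1,"ty":-1,"tz":-0.5,"spin":0},{"grip":1,"tx":-1,"ty":-1,"tz":-0.5,"spin":0},{"grip":1,"tx":-1,"ty":-1,"tz":-0.5,"spin":0},{"grip":1,"tx":-1,"ty":-1,"tz":-0.5,"spin":0},{"grip":1,"tx":-1,"ty":-1,"tz":-0.5,"spin":0},{"grip":1,"tx":-1,"ty":-1,"tz":-0.5,"spin":0}]}}

```text
time_s: 1.42
eef_pos: [304.2, 415.1, 295.3]
eef_rot: [0.0, 0.157, 0.988, 0.0]
ft_force: [0.9, 0.8, 0.8]
opening: 1.001
grip_force: 0.0
```

{"fn": "arm_command", "kwargs": {"rows": [{"grip":1,"tx":-1,"ty":-1,"tz":-0.5,"spin":0},{"grip":1,"tx":-1,"ty":-1,"tz":-0.5,"spin":0},{"grip":1,"tx":-1,"ty":-1,"tz":-0.5,"spin":0},{"grip":1,"tx":-1,"ty":-1,"tz":-0.5,"spin":0},{"grip":1,"tx":-1,"ty":-1,"tz":-0.5,"spin":0},{"grip":1,"tx":-1,"ty":-1,"tz":-0.5,"spin":0},{"grip":1,"tx":-1,"ty":-1,"tz":-0.5,"spin":0},{"grip":1,"tx":-1,"ty":-1,"tz":-0.5,"spin":0}]}}

```text
time_s: 2.08
eef_pos: [406.8, 213.4, 375.4]
eef_rot: [0.0, 0.157, 0.988, 0.0]
ft_force: [-0.0, -0.2, -0.1]
opening: 0.999
grip_force: 0.0
```

{"fn": "arm_command", "kwargs": {"rows": [{"grip":1,"tx":-1,"ty":-1,"tz":-0.5,"spin":0},{"grip":1,"tx":-1,"ty":-1,"tz":-0.5,"spin":0},{"grip":1,"tx":-1,"ty":-1,"tz":-0.5,"spin":0},{"grip":1,"tx":-1,"ty":-1,"tz":0,"spin":0},{"grip":1,"tx":-1,"ty":-1,"tz":0,"spin":-1},{"grip":1,"tx":0,"ty":0,"tz":0,"spin":-1},{"grip":1,"tx":0,"ty":0,"tz":0,"spin":-1},{"grip":1,"tx":0,"ty":0,"tz":0,"spin":-0.5}]}}

```text
time_s: 2.75
eef_pos: [470.8, 87.9, 404.7]
eef_rot: [0.0, -0.054, 0.999, 0.0]
ft_force: [-0.9, -0.1, 0.6]
opening: 1.0
grip_force: 0.0
```

```bash
python3 - <<'E'
from h import *
print(observe()["eef_pos"],observe()["time_s"],yaw())
cal,im=shot("wrist","w1"); print(cal["T"])
cal,im=shot("top","top1")
for m in finder.masks_of("tile1","top")[:8]:
    ys,xs=np.nonzero(m["region"]); c=(xs.mean(),ys.mean())
    print(round(m["confidence"],2),np.round(c),np.round(toz(cal,c,8)[0]),im[ys,xs].mean(0).round())
E
```

```text
[470.82327804  87.91712187 404.6978008 ] 2.75 186.2240949874695
[[-1.08281997e-01 -9.63450130e-01 -2.45028278e-01  4.01962245e+02]
 [ 9.94120215e-01 -1.04920461e-01 -2.67711566e-02  8.13053520e+01]
 [ 8.41945029e-05 -2.46486399e-01  9.69146247e-01  5.75035320e+02]
 [ 0.00000000e+00  0.00000000e+00  0.00000000e+00  1.00000000e+00]]
0.76 [457. 223.] [ 609. -458.    8.] [190. 129. 151.]
0.73 [401. 191.] [ 714. -284.    8.] [169.  56.  53.]
0.66 [415. 284.] [ 415. -315.    8.] [190. 190. 181.]
```

View pics/w1.png

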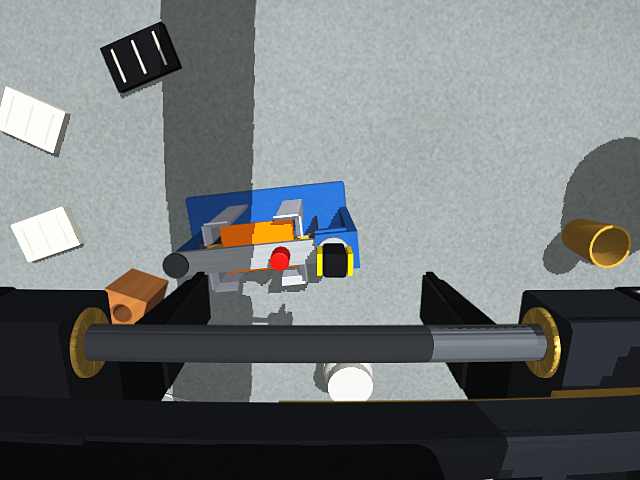

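View pics/top1.png

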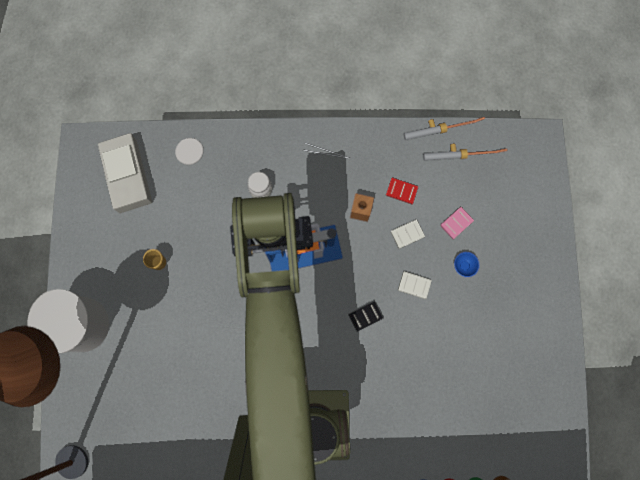

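Wrist view: the knob is at (280,258), the pin head at (335,260) between its yellow buttons, the pivot at (176,265) and the rest at (135,295). The top view shows no further white tiles, so there are two. Next I fit the magazine pose by colour.

```bash
cat >> h.py <<'E'
def blobs(im,lo,hi,roi=None,amin=15):
    hsv=cv2.cvtColor(im,cv2.COLOR_RGB2HSV); m=cv2.inRange(hsv,np.array(lo),np.array(hi))
    if roi: z=np.zeros_like(m); l,t,rr,b=roi; z[t:b,l:rr]=m[t:b,l:rr]; m=z
    n,lab,st,c=cv2.connectedComponentsWithStats(m)
    return [(c[i],st[i],lab==i) for i in range(1,n) if st[i,4]>=amin]
E
python3 - <<'E'
from h import *
cal=optics.calibration("wrist"); im=cv2.imread("pics/w1.png")[:,:,::-1].copy()
for nm,lo,hi,z in [("yellow",(22,150,120),(35,255,255),207),("red",(0,170,100),(5,255,255),183)]:
    for c,s,_ in blobs(im,lo,hi,(150,150,400,330)): print(nm,c,s,toz(cal,c,z)[0].round(1))
print("headtop",)
for c,s,_ in blobs(im,(0,0,0),(180,255,40),(310,230,360,290)): print(c,s,toz(cal,c,215)[0].round(1))
for c,s,_ in blobs(im,(105,150,60),(125,255,255),(150,150,400,330),200):
    print("blue",c,s)
print(toz(cal,[(187,198),(345,181)],12).round(1))
E
```

```text
yellow [303.11111111 236.88888889] [298 236  10   3  18] [492.5  80.9 207. ]
yellow [319.21875 260.44375] [317 246   6  30 160] [513.7  98.2 207. ]
yellow [349.65753425 260.93835616] [346 246   7  30 146] [511.3 126.9 207. ]
red [279.80540541 258.38918919] [270 247  20  24 370] [523.   59.6 183. ]
headtop
[334.16005291 260.23677249] [323 244  24  33 756] [509.7 111.6 215. ]
blue [280.2457657  211.09721242] [ 176  181  184   87 5668]
[[501.5 -87.1  12. ]
 [455.7 129.9  12. ]]
```

```bash
python3 -c "
from h import *
go(513,113,300,95.5)"
```

```text
units tx -2.24 ty 1.00 tz 5.24 spin 0.06 | yaw_y now 95.9 t=2.9 pos [470.6  88.5 404.8]
```

{"fn": "arm_command", "kwargs": {"rows": [{"grip":1,"tx":-0.5,"ty":0.2,"tz":1,"spin":0},{"grip":1,"tx":-0.5,"ty":0.2,"tz":1,"spin":0},{"grip":1,"tx":-0.5,"ty":0.2,"tz":1,"spin":0},{"grip":1,"tx":-0.5,"ty":0.2,"tz":1,"spin":0},{"grip":1,"tx":-0.24,"ty":0.2,"tz":1,"spin":0},{"grip":1,"tx":0,"ty":0,"tz":0.24,"spin":0},{"grip":1,"tx":0,"ty":0,"tz":0,"spin":0}]}}

```text
time_s: 3.48
eef_pos: [512.0, 113.3, 297.7]
eef_rot: [-0.002, -0.052, 0.999, -0.0]
ft_force: [0.2, -0.7, 0.1]
opening: 1.002
grip_force: 0.0
```

```bash
python3 - <<'E'
from h import *
print(observe()["eef_pos"],observe()["time_s"],yaw())
cal,im=shot("wrist","w2"); np.save("w2T.npy",cal["T"])
for nm,lo,hi,z in [("yellow",(22,150,120),(35,255,255),211),("red",(0,170,100),(5,255,255),183)]:
    for c,s,m in blobs(im,lo,hi,(100,80,600,330)):
        ys,xs=np.nonzero(m); rc=cv2.minAreaRect(np.c_[xs,ys].astype(np.float32))
        print(nm,c,s,toz(cal,c,z)[0].round(1),rc)
for c,s,_ in blobs(im,(105,150,60),(125,255,255),(0,0,640,300),200): print("blue",c,s)
E
```

```text
[511.99231528 113.34793773 297.71529476] 3.4833 186.0107252600914
yellow [275.15789474 217.31578947] [268 216  15   3  19] [495.1  86.9 211. ] ((275.04620361328125, 217.3692626953125), (1.2403473854064941, 14.139959335327148), 82.87498474121094)
yellow [289.7444795  246.39432177] [286 226   9  41 317] [513.4  98.  211. ] ((289.62152099609375, 245.988525390625), (7.966040134429932, 40.16338348388672), 1.7357046604156494)
yellow [332.93706294 246.21678322] [329 226   9  41 286] [510.4 126.1 211. ] ((333.34698486328125, 245.9904022216797), (40.151180267333984, 7.80254602432251), 88.40885925292969)
yellow [551.26666667 320.13333333] [550 317   4   7  15] [547.8 285.5 211. ] ((551.2000122070312, 320.10003662109375), (6.640782833099365, 2.2135939598083496), 71.56504821777344)
red [239.0982659  244.79479769] [224 229  31  32 692] [523.7  60.2 183. ] ((239.36000061035156, 244.52001953125), (26.000001907348633, 32.80000305175781), 36.869895935058594)
blue [265.65949821 186.86876206] [ 136  153  213  106 7254]
```

View pics/w2.png

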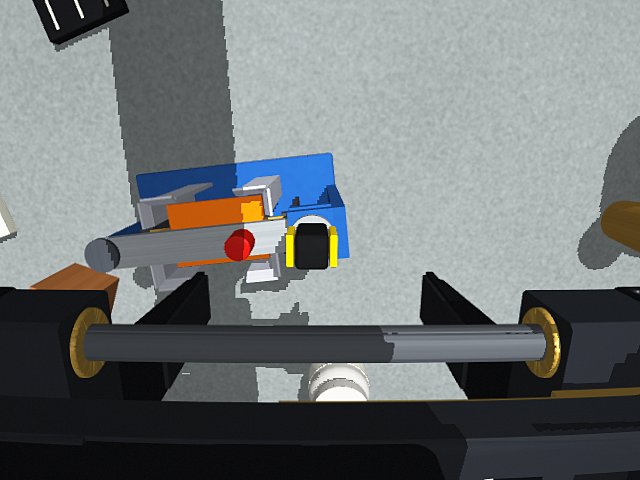

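The pin head is centred near (311,246), between the buttons at (290,246) and (333,246), and lines up with the gripper. The knob at (239,245) is close, so I descend with the fingers only part open.

{"fn": "arm_command", "kwargs": {"force": 30, "rows": [{"grip":0.48,"tx":0,"ty":-0.06,"tz":0,"spin":0},{"grip":0.48,"tx":0,"ty":0,"tz":0,"spin":0},{"grip":0.48,"tx":0,"ty":0,"tz":0.8,"spin":0},{"grip":0.48,"tx":0,"ty":0,"tz":0.8,"spin":0},{"grip":0.48,"tx":0,"ty":0,"tz":0.8,"spin":0},{"grip":0.48,"tx":0,"ty":0,"tz":0,"spin":0}]}}

```text
time_s: 4.03
eef_pos: [511.9, 111.7, 249.7]
eef_rot: [-0.002, -0.052, 0.999, -0.0]
ft_force: [-0.8, 0.6, -1.4]
opening: 0.637
grip_force: 0.0
```

{"fn": "arm_command", "kwargs": {"rows": [{"grip":0.48,"tx":0,"ty":0,"tz":0,"spin":0},{"grip":0.48,"tx":0,"ty":0,"tz":0.5,"spin":0},{"grip":0.48,"tx":0,"ty":0,"tz":0.5,"spin":0},{"grip":0.48,"tx":0,"ty":0,"tz":0.5,"spin":0},{"grip":0.48,"tx":0,"ty":0,"tz":0.5,"spin":0},{"grip":0.48,"tx":0,"ty":0,"tz":0.8,"spin":0},{"grip":0.48,"tx":0,"ty":0,"tz":0.7,"spin":0},{"grip":0.48,"tx":0,"ty":0,"tz":0,"spin":0}]}}

```text
time_s: 4.7
eef_pos: [510.9, 111.8, 177.5]
eef_rot: [-0.003, -0.053, 0.999, -0.0]
ft_force: [-0.7, 0.7, -1.1]
opening: 0.476
grip_force: 0.0
```

{"fn": "arm_command", "kwargs": {"rows": [{"grip":0.1,"tx":0,"ty":0,"tz":0,"spin":0},{"grip":0.1,"tx":0,"ty":0,"tz":0,"spin":0},{"grip":0.1,"tx":0,"ty":0,"tz":0,"spin":0},{"grip":0.1,"tx":0,"ty":0,"tz":0,"spin":0},{"grip":0.1,"tx":0,"ty":0,"tz":0,"spin":0},{"grip":0.1,"tx":0,"ty":0,"tz":0,"spin":0}]}}

```text
time_s: 5.2
eef_pos: [513.8, 112.1, 183.1]
eef_rot: [0.001, -0.053, 0.999, 0.0]
ft_force: [-0.8, -0.5, 3.9]
opening: 0.26
grip_force: 30.0
```

{"fn": "arm_command", "kwargs": {"rows": [{"grip":0.1,"tx":0,"ty":0,"tz":-0.3,"spin":0},{"grip":0.1,"tx":0,"ty":0,"tz":-0.3,"spin":0},{"grip":0.1,"tx":0,"ty":0,"tz":-0.4,"spin":0},{"grip":0.1,"tx":0,"ty":0,"tz":0,"spin":0}]}}

```text
time_s: 5.53
eef_pos: [514.1, 112.1, 203.9]
eef_rot: [0.001, -0.053, 0.999, 0.0]
ft_force: [0.8, 0.3, -0.1]
opening: 0.26
grip_force: 30.0
```

{"fn": "arm_command", "kwargs": {"rows": [{"grip":0.1,"tx":0,"ty":0,"tz":-0.8,"spin":0},{"grip":0.1,"tx":0,"ty":0,"tz":-0.8,"spin":0},{"grip":0.1,"tx":0,"ty":0,"tz":-0.8,"spin":0},{"grip":0.1,"tx":0,"ty":0,"tz":-0.8,"spin":0},{"grip":0.1,"tx":0,"ty":0,"tz":-0.8,"spin":0},{"grip":0.1,"tx":0,"ty":0,"tz":0,"spin":0}]}}

```text
time_s: 6.03
eef_pos: [514.8, 112.4, 286.1]
eef_rot: [0.003, -0.053, 0.999, 0.0]
ft_force: [0.8, -0.1, 0.7]
opening: 0.258
grip_force: 30.0
```

```bash
python3 - <<'E'
from h import *
print(observe()["eef_pos"],observe()["ft_force"])
shot("wrist","w3"); 
cal,im=shot("scene"); u,v=proj(cal,observe()["eef_pos"])[0].astype(int); print(u,v)
c=im[max(0,v-110):v+110,u-150:u+150]; cv2.imwrite("pics/s1.png",cv2.resize(c[:,:,::-1],None,fx=2.5,fy=2.5))
# rest from top & wrist
for cam,zz in [("top",85),("scene",85),("wrist",85)]:
    cal,im=shot(cam)
    for m in finder.masks_of("rest_hole",cam)[:2]: print(cam,m["confidence"],m["bbox"])
# dark hole in the block top, top camera
cal,im=shot("top")
hsv=cv2.cvtColor(im,cv2.COLOR_RGB2HSV); print(hsv[198:222:2,352:376:2,2])
go(640,-150,290)
E
```

```text
[514.79708189 112.35443182 286.10846299] [ 0.82948786 -0.14681192  0.65137685]
362 215
top 0.8 [353.8, 195.5, 370.8, 224.8]
scene 0.83 [260.4, 239.6, 281.6, 279.5]
wrist 0.97 [16.9, 269.4, 113.5, 326.7]
wrist 0.52 [1.2, 218.7, 4.1, 236.4]
[[134 141 150 145 144 148 146 146 151 158 158 104]
 [135 147 143 143 139 135 142 149 157 154 150 125]
 [130 144 147 129  90  94  95 144 153 149 142 126]
 [133 147 150  95  77  89  96 107 151 156 121 133]
 [139 149 148 111  56  58  58 106 155 157  99 132]
 [142 146 147 151 115  83 104 148 155 155  95 133]
 [146 149 155 157 153 153 158 155 153 145 123 131]
 [104 128 144 147 152 158 156 153 148 130 135 129]
 [ 98 100  99  97 102 116 137 139 147 134 134 133]
 [100  99 103 100 101  98  97  95  96 123 131 132]
 [108 104 101 101  98  97  97  96  90 136 131 131]
 [134 135 137 121 115 107  99  94 118 134 131 131]]
units tx -4.95 ty -13.70 tz -0.46 spin 0.00 | yaw_y now 96.0 t=6.5 pos [512.8 112.  280.8]
```

View pics/s1.png

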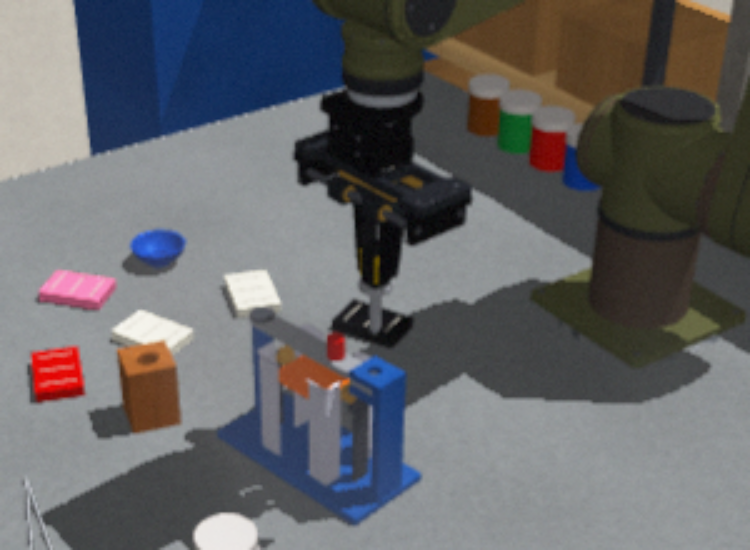

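The pin is out of the lugs, held upright with its shank visible. The lug hole shows at about (375,370) in the crop. Next stop is above the rest.

{"fn": "arm_command", "kwargs": {"rows": [{"grip":0.1,"tx":-0.35,"ty":-0.98,"tz":0,"spin":0},{"grip":0.1,"tx":-0.35,"ty":-0.98,"tz":0,"spin":0},{"grip":0.1,"tx":-0.35,"ty":-0.98,"tz":0,"spin":0},{"grip":0.1,"tx":-0.35,"ty":-0.98,"tz":0,"spin":0},{"grip":0.1,"tx":-0.35,"ty":-0.98,"tz":0,"spin":0},{"grip":0.1,"tx":-0.35,"ty":-0.98,"tz":0,"spin":0},{"grip":0.1,"tx":-0.35,"ty":-0.98,"tz":0,"spin":0}]}}

```text
time_s: 7.07
eef_pos: [576.5, -20.2, 281.4]
eef_rot: [-0.0, -0.053, 0.999, 0.0]
ft_force: [0.6, 0.0, -1.2]
opening: 0.258
grip_force: 30.0
```

{"fn": "arm_command", "kwargs": {"rows": [{"grip":0.1,"tx":-0.35,"ty":-0.98,"tz":0,"spin":0},{"grip":0.1,"tx":-0.35,"ty":-0.98,"tz":0,"spin":0},{"grip":0.1,"tx":-0.35,"ty":-0.98,"tz":0,"spin":0},{"grip":0.1,"tx":-0.35,"ty":-0.98,"tz":0,"spin":0},{"grip":0.1,"tx":-0.35,"ty":-0.98,"tz":0,"spin":0},{"grip":0.1,"tx":-0.35,"ty":-0.98,"tz":0,"spin":0},{"grip":0.1,"tx":-0.35,"ty":-0.98,"tz":0,"spin":0},{"grip":0.1,"tx":0,"ty":0,"tz":0,"spin":0}]}}

```text
time_s: 7.73
eef_pos: [640.1, -153.7, 280.7]
eef_rot: [-0.0, -0.051, 0.999, -0.001]
ft_force: [-0.4, 0.1, -0.9]
opening: 0.258
grip_force: 30.0
```

```bash
python3 - <<'E'
from h import *
print(toz(optics.calibration("top"),[(362,205)],85).round(1))
print(observe()["eef_pos"],observe()["time_s"])
cal,im=shot("wrist","w4"); 
hsv=cv2.cvtColor(im,cv2.COLOR_RGB2HSV)
for m in finder.masks_of("rest_hole","wrist")[:1]: print(m["confidence"],m["bbox"])
print(proj(cal,[[640,-150,85]]))
E
```

```text
[[ 648.6 -151.6   85. ]]
[ 640.13331722 -153.6510385   280.66312878] 7.7333
0.86 [275.9, 184.3, 356.2, 260.5]
[[317.92190996 215.60796479]]
```

View pics/w4.png

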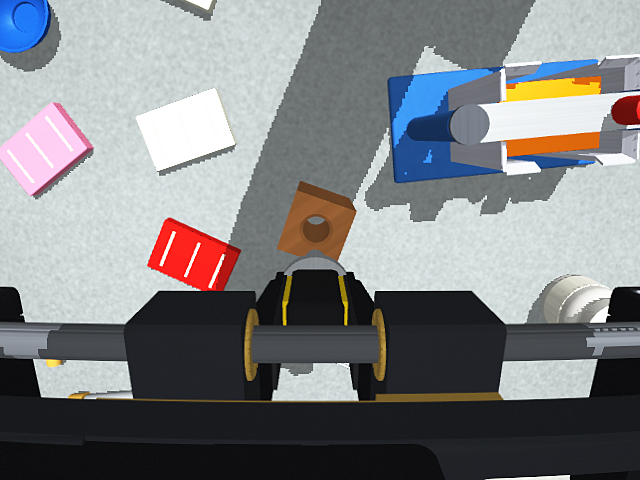

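The hole is at (316,229). The magazine's -y base edge runs from (389,77) to (397,182), with the pivot cap at (470,125). One tile is at (185,130).

```bash
python3 - <<'E'
from h import *
cal=optics.calibration("wrist")
h=toz(cal,[(316,229)],85)[0]; print(h.round(1))
p=toz(cal,[(389,77),(397,182)],12); print(p.round(1),np.linalg.norm(p[1]-p[0]), np.degrees(np.arctan2(*(p[1]-p[0])[[1,0]])), toz(cal,[(470,125)],165).round(1))
T=np.load("w2T.npy"); c2=dict(cal,T=T); q=toz(c2,[(137,176),(333,153)],12); print(q.round(1),np.linalg.norm(q[1]-q[0]),np.degrees(np.arctan2(*(q[1]-q[0])[[1,0]])))
go(h[0],h[1],150)
E
```

```text
[ 651.8 -147.3   85. ]
[[501.6 -87.6  12. ]
 [607.2 -63.8  12. ]] 108.21716679895907 12.736191101213018 [[550.2 -51.9 165. ]]
[[503.6 -88.2  12. ]
 [456.4 128.6  12. ]] 221.83521146229032 102.28261512907164
units tx -0.64 ty 0.11 tz 6.55 spin 0.00 | yaw_y now 96.0 t=7.8 pos [ 639.3 -150.9  281. ]
```

{"fn": "arm_command", "kwargs": {"rows": [{"grip":0.1,"tx":-0.59,"ty":0.06,"tz":0.5,"spin":0},{"grip":0.1,"tx":0,"ty":0,"tz":1,"spin":0},{"grip":0.1,"tx":0,"ty":0,"tz":1,"spin":0},{"grip":0.1,"tx":0,"ty":0,"tz":1,"spin":0},{"grip":0.1,"tx":0,"ty":0,"tz":1,"spin":0},{"grip":0.1,"tx":0,"ty":0,"tz":0.5,"spin":0},{"grip":0.1,"tx":0,"ty":0,"tz":0.5,"spin":0},{"grip":0.1,"tx":0,"ty":0,"tz":0.5,"spin":0}]}}

```text
time_s: 8.5
eef_pos: [651.3, -147.6, 161.9]
eef_rot: [0.0, -0.053, 0.999, -0.0]
ft_force: [0.5, -0.1, -1.8]
opening: 0.26
grip_force: 30.0
```

{"fn": "arm_command", "kwargs": {"rows": [{"grip":0.1,"tx":0,"ty":0,"tz":0.5,"spin":0},{"grip":0.1,"tx":0,"ty":0,"tz":0.5,"spin":0},{"grip":0.1,"tx":0,"ty":0,"tz":0.5,"spin":0},{"grip":0.1,"tx":0,"ty":0,"tz":0.5,"spin":0},{"grip":0.1,"tx":0,"ty":0,"tz":0.5,"spin":0},{"grip":0.1,"tx":0,"ty":0,"tz":0.3,"spin":0},{"grip":0.1,"tx":0,"ty":0,"tz":0.1,"spin":0},{"grip":0.1,"tx":0,"ty":0,"tz":0,"spin":0}]}}

```text
time_s: 9.17
eef_pos: [650.6, -148.1, 102.9]
eef_rot: [-0.001, -0.053, 0.999, 0.0]
ft_force: [0.4, -0.6, -1.4]
opening: 0.259
grip_force: 30.0
```

Entered freely. I lower until contact, then release and back off.

{"fn": "arm_command", "kwargs": {"rows": [{"grip":0.1,"tx":0,"ty":0,"tz":0.08,"spin":0},{"grip":0.1,"tx":0,"ty":0,"tz":0.08,"spin":0},{"grip":0.1,"tx":0,"ty":0,"tz":0,"spin":0},{"grip":0.1,"tx":0,"ty":0,"tz":0,"spin":0}]}}

```text
time_s: 9.5
eef_pos: [651.4, -148.2, 101.2]
eef_rot: [0.0, -0.053, 0.999, -0.0]
ft_force: [1.2, 0.0, -1.6]
opening: 0.26
grip_force: 30.0
```

{"fn": "arm_command", "kwargs": {"rows": [{"grip":0.55,"tx":0,"ty":0,"tz":0,"spin":0},{"grip":0.55,"tx":0,"ty":0,"tz":0,"spin":0},{"grip":0.55,"tx":0,"ty":0,"tz":0,"spin":0},{"grip":0.55,"tx":0,"ty":0,"tz":0,"spin":0},{"grip":0.55,"tx":0,"ty":0,"tz":0,"spin":0},{"grip":0.55,"tx":0,"ty":0,"tz":-0.5,"spin":0},{"grip":0.55,"tx":0,"ty":0,"tz":-1,"spin":0},{"grip":0.55,"tx":0,"ty":0,"tz":-1,"spin":0}]}}

```text
time_s: 10.17
eef_pos: [650.5, -147.9, 150.9]
eef_rot: [-0.001, -0.053, 0.999, 0.0]
ft_force: [0.1, -0.6, 0.3]
opening: 0.548
grip_force: 0.0
```

{"fn": "arm_command", "kwargs": {"rows": [{"grip":0.55,"tx":0,"ty":0,"tz":-1,"spin":0},{"grip":0.2,"tx":0,"ty":0,"tz":-1,"spin":0},{"grip":0.2,"tx":0,"ty":0,"tz":-1,"spin":0},{"grip":0.2,"tx":0,"ty":0,"tz":-1,"spin":0},{"grip":0.2,"tx":0,"ty":0,"tz":-1,"spin":0},{"grip":0.2,"tx":0,"ty":0,"tz":-1,"spin":0},{"grip":0.2,"tx":0,"ty":0,"tz":-1,"spin":0},{"grip":0.2,"tx":0,"ty":0,"tz":0,"spin":0}]}}

```text
time_s: 10.83
eef_pos: [653.0, -148.7, 297.6]
eef_rot: [0.005, -0.053, 0.999, -0.002]
ft_force: [-0.4, 0.3, 0.9]
opening: 0.203
grip_force: 0.0
```

```bash
python3 - <<'E'
from h import *
s=observe(); print(s["eef_pos"],s["time_s"],s["opening"])
cal,im=shot("wrist")
for nm,lo,hi,z in [("yellow",(22,150,120),(35,255,255),127)]:
    for c,s,m in blobs(im,lo,hi,(250,150,400,300)): print(nm,c,s,toz(cal,c,z)[0].round(1))
# push bar: place for shut fingers
y=np.array([-.2147,.9767]); x=np.array([.9767,.2147]); lug=np.array([514,112.]); piv=lug-170*y
print(piv, "knob",piv+115*y)
k=piv+115*y
go(k[0],k[1],252,102.4)
E
```

```text
[ 653.00400204 -148.68132175  297.63837199] 10.8333 0.20264063707109567
yellow [299.40106952 216.05882353] [296 201   7  31 187] [ 651.9 -161.7  127. ]
yellow [333.21111111 216.16666667] [329 201   8  31 180] [ 649. -133.  127.]
[550.499 -54.039] knob [525.8085  58.2815]
units tx 5.21 ty 10.95 tz 2.14 spin -0.93 | yaw_y now 96.0 t=10.9 pos [ 652.3 -148.5  294.8]
```

{"fn": "arm_command", "kwargs": {"rows": [{"grip":0.42,"tx":0.47,"ty":1,"tz":0,"spin":0},{"grip":0.42,"tx":0.47,"ty":1,"tz":0,"spin":0},{"grip":0.42,"tx":0.47,"ty":1,"tz":0,"spin":0},{"grip":0.42,"tx":0.47,"ty":1,"tz":0.3,"spin":0},{"grip":0.42,"tx":0.47,"ty":1,"tz":0.5,"spin":0},{"grip":0.42,"tx":0.47,"ty":1,"tz":0.6,"spin":0},{"grip":0.42,"tx":0.47,"ty":1,"tz":0.6,"spin":0},{"grip":0.42,"tx":0.47,"ty":1,"tz":0.5,"spin":0}]}}

```text
time_s: 11.55
eef_pos: [557.7, 4.0, 237.9]
eef_rot: [-0.002, -0.052, 0.999, 0.0]
ft_force: [0.1, 0.6, -0.1]
opening: 0.42
grip_force: 0.0
```

{"fn": "arm_command", "kwargs": {"rows": [{"grip":0.42,"tx":0.47,"ty":1,"tz":0.3,"spin":0},{"grip":0.42,"tx":0.47,"ty":1,"tz":0.3,"spin":0},{"grip":0.42,"tx":0.47,"ty":1,"tz":0.3,"spin":0},{"grip":0.42,"tx":0,"ty":0,"tz":0.3,"spin":-0.93},{"grip":0.42,"tx":0,"ty":0,"tz":0,"spin":0}]}}

```text
time_s: 11.97
eef_pos: [523.0, 60.7, 213.6]
eef_rot: [-0.002, -0.11, 0.994, 0.0]
ft_force: [-0.0, -0.9, -0.4]
opening: 0.42
grip_force: 0.0
```

```bash
python3 - <<'E'
from h import *
print(observe()["qpos"])
cal,im=shot("wrist","w5")
for c,s,m in blobs(im,(0,170,100),(5,255,255),(150,150,500,330),100): print(c,s,toz(cal,c,183)[0].round(1), toz(cal,c,175)[0].round(1))
go(525,59,168,102.4)
E
```

```text
[ 1.35752058e-02 -1.48500217e-01  1.92184724e+00 -1.06817500e-04
  1.37285167e+00 -1.77774458e+00]
[307.48702743 273.57301705] [ 289  250   38   47 1349] [523.3  57.9 183. ] [525.9  58.3 175. ]
units tx -0.05 ty -0.07 tz 2.33 spin -0.00 | yaw_y now 102.4 t=12.0 pos [523.7  60.2 214.5]
```

{"fn": "arm_command", "kwargs": {"force": 25, "rows": [{"grip":0.42,"tx":-0.05,"ty":-0.09,"tz":0.6,"spin":0},{"grip":0.42,"tx":0,"ty":0,"tz":0.6,"spin":0},{"grip":0.42,"tx":0,"ty":0,"tz":0.6,"spin":0},{"grip":0.42,"tx":0,"ty":0,"tz":0.5,"spin":0},{"grip":0.05,"tx":0,"ty":0,"tz":0,"spin":0},{"grip":0.05,"tx":0,"ty":0,"tz":0,"spin":0},{"grip":0.05,"tx":0,"ty":0,"tz":0,"spin":0},{"grip":0.05,"tx":0,"ty":0,"tz":0,"spin":0}]}}

```text
time_s: 12.68
eef_pos: [527.1, 57.7, 171.3]
eef_rot: [0.001, -0.108, 0.994, -0.001]
ft_force: [0.4, 1.0, -2.4]
opening: 0.201
grip_force: 25.1
```

```bash
python3 - <<'E'
from h import *
s=observe(); print(s["eef_pos"],s["opening"],s["grip_force"],s["ft_force"])
# arc in tool frame (tool y = mag y, tool x = -mag x)
th=np.linspace(0,1.4,15); d=np.c_[-115*np.sin(th),115*np.cos(th)]
print(np.c_[th[1:],np.diff(d,axis=0)/20].round(2))
E
```

```text
[527.08796955  57.70308361 171.32702576] 0.20121449844429007 25.054412484169006 [ 0.3886077   1.01716581 -2.35142206]
[[ 0.1  -0.57 -0.03]
 [ 0.2  -0.57 -0.09]
 [ 0.3  -0.56 -0.14]
 [ 0.4  -0.54 -0.2 ]
 [ 0.5  -0.52 -0.25]
 [ 0.6  -0.49 -0.3 ]
 [ 0.7  -0.46 -0.35]
 [ 0.8  -0.42 -0.39]
 [ 0.9  -0.38 -0.43]
 [ 1.   -0.33 -0.47]
 [ 1.1  -0.29 -0.5 ]
 [ 1.2  -0.23 -0.52]
 [ 1.3  -0.18 -0.55]
 [ 1.4  -0.13 -0.56]]
```

{"fn": "arm_command", "kwargs": {"rows": [{"grip":0.05,"tx":-0.57,"ty":-0.03,"tz":0,"spin":0},{"grip":0.05,"tx":-0.57,"ty":-0.09,"tz":0,"spin":0},{"grip":0.05,"tx":-0.56,"ty":-0.14,"tz":0,"spin":0},{"grip":0.05,"tx":-0.54,"ty":-0.2,"tz":0,"spin":0},{"grip":0.05,"tx":-0.52,"ty":-0.25,"tz":0,"spin":0},{"grip":0.05,"tx":-0.49,"ty":-0.3,"tz":0,"spin":0},{"grip":0.05,"tx":-0.46,"ty":-0.35,"tz":0,"spin":0},{"grip":0.05,"tx":-0.42,"ty":-0.39,"tz":0,"spin":0}]}}

```text
time_s: 13.35
eef_pos: [616.7, 45.5, 171.3]
eef_rot: [0.002, -0.108, 0.994, 0.004]
ft_force: [4.3, 12.6, -3.2]
opening: 0.203
grip_force: 25.0
```

{"fn": "arm_command", "kwargs": {"rows": [{"grip":0.05,"tx":-0.38,"ty":-0.43,"tz":0,"spin":0},{"grip":0.05,"tx":-0.33,"ty":-0.47,"tz":0,"spin":0},{"grip":0.05,"tx":-0.29,"ty":-0.5,"tz":0,"spin":0},{"grip":0.05,"tx":-0.23,"ty":-0.52,"tz":0,"spin":0},{"grip":0.05,"tx":-0.18,"ty":-0.55,"tz":0,"spin":0},{"grip":0.05,"tx":-0.13,"ty":-0.56,"tz":0,"spin":0},{"grip":0.05,"tx":0,"ty":0,"tz":0,"spin":0}]}}

```text
time_s: 13.93
eef_pos: [668.5, -6.5, 171.9]
eef_rot: [0.014, -0.107, 0.994, 0.004]
ft_force: [32.0, 15.3, -15.3]
opening: 0.181
grip_force: 28.8
```

{"fn": "arm_command", "kwargs": {"rows": [{"grip":0.42,"tx":0,"ty":0,"tz":0,"spin":0},{"grip":0.42,"tx":0,"ty":0,"tz":0,"spin":0},{"grip":0.42,"tx":0,"ty":0,"tz":0,"spin":0},{"grip":0.42,"tx":0,"ty":0,"tz":-0.6,"spin":0},{"grip":0.42,"tx":0,"ty":0,"tz":-1,"spin":0},{"grip":0.42,"tx":0,"ty":0,"tz":-1,"spin":0},{"grip":0.42,"tx":0,"ty":0,"tz":-1,"spin":0},{"grip":0.42,"tx":0,"ty":0,"tz":-1,"spin":0}]}}

```text
time_s: 14.6
eef_pos: [657.7, -11.2, 265.0]
eef_rot: [0.001, -0.108, 0.994, -0.0]
ft_force: [0.2, 0.3, 0.5]
opening: 0.418
grip_force: 0.0
```

{"fn": "arm_command", "kwargs": {"rows": [{"grip":0.42,"tx":0.3,"ty":0,"tz":-1,"spin":0},{"grip":0.42,"tx":0.5,"ty":0,"tz":-1,"spin":0},{"grip":0.42,"tx":1,"ty":0,"tz":-1,"spin":0},{"grip":0.42,"tx":1,"ty":0,"tz":-1,"spin":0},{"grip":0.42,"tx":1,"ty":0,"tz":0,"spin":0},{"grip":0.42,"tx":1,"ty":0,"tz":0,"spin":0},{"grip":0.42,"tx":0,"ty":0,"tz":0,"spin":0}]}}

```text
time_s: 15.18
eef_pos: [562.0, -32.3, 345.4]
eef_rot: [0.001, -0.108, 0.994, -0.001]
ft_force: [0.7, 0.3, -0.2]
opening: 0.422
grip_force: 0.0
```

```bash
python3 - <<'E'
from h import *
print(observe()["eef_pos"],observe()["time_s"])
cal,im=shot("wrist","w6"); np.save("w6T.npy",cal["T"])
for c,s,m in blobs(im,(0,170,100),(5,255,255),None,100): print(c,s,toz(cal,c,183)[0].round(1), toz(cal,c,175)[0].round(1))
E
```

```text
[562.02532658 -32.28667018 345.44889339] 15.1833
[104.43218475 265.10923754] [  65  232   82   67 2728] [ 638.6 -203.1  183. ] [ 642.1 -206.9  175. ]
[317.28040541 316.875     ] [308 308  20  17 296] [645.5 -11.1 183. ] [649.1 -10.2 175. ]
```

View pics/w6.png

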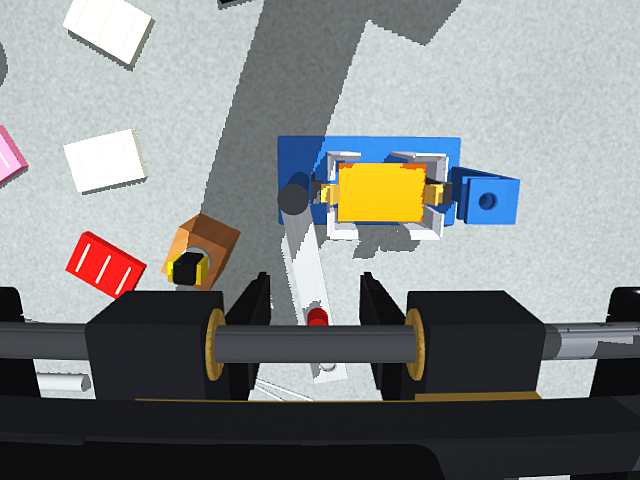

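The bar is open to about 1.4 rad. The pivot is at (293,198), the orange follower at (338–427, 163–222), the lug hole at (488,200) and the pin in the rest at (187,268). The tiles are at (105,160) and (110,28).

```bash
python3 - <<'E'
from h import *
cal=optics.calibration("wrist"); T=np.load("w6T.npy"); cal["T"]=T
im=cv2.imread("pics/w6.png")[:,:,::-1].copy()
for c,s,m in blobs(im,(8,150,120),(28,255,255),(320,150,450,240),60): print("or",c,s)
q=toz(cal,[(338,164),(424,163),(338,222),(427,222)],114); print(q.round(1),q.mean(0))
print("catch mid",toz(cal,[(327,194),(437,193)],120).mean(0))
print("lug",toz(cal,[(488,200)],167),"base corners",toz(cal,[(278,136),(461,138)],12).round(1))
# guides' outer top ends z=145
print("guides",toz(cal,[(327,152),(448,153),(331,240),(443,240)],145).round(1))
# tiles
import itertools
for m in finder.masks_of("tile1","wrist")[:6]:
    ys,xs=np.nonzero(m["region"]); col=im[ys,xs].mean(0)
    if col.min()<170: continue
    cn=max(cv2.findContours(m["region"].astype(np.uint8),0,1)[0],key=cv2.contourArea)
    P=toz(cal,cn[:,0].astype(float),16)[:,:2].astype(np.float32); print("tile",m["confidence"],m["bbox"],cv2.minAreaRect(P))
c2,i2=shot("top")
for m in finder.masks_of("tile1","top")[:8]:
    ys,xs=np.nonzero(m["region"]); col=i2[ys,xs].mean(0)
    if col.min()<165: continue
    P=toz(c2,np.c_[xs,ys].astype(float),16)[:,:2].astype(np.float32); print("toptile",P.mean(0),cv2.minAreaRect(P))
E
```

```text
or [381.6581042  191.96581042] [ 321  163  122   59 5528]
[[514.8 -18.9 114. ]
 [495.6  63.  114. ]
 [571.   -5.8 114. ]
 [551.7  82.2 114. ]] [533.27846434  30.14351742 114.        ]
catch mid [532.86487984  29.34372865 120.        ]
lug [[513.51710014 112.48461666 167.        ]] base corners [[503.  -90.2  12. ]
 [457.  126.8  12. ]]
guides [[505.  -33.  145. ]
 [482.   73.5 145. ]
 [583.3 -11.4 145. ]
 [560.6  92.1 145. ]]
tile 0.78 [63.2, 128.8, 144.0, 193.6] ((575.5934448242188, -292.90618896484375), (61.512657165527344, 98.09405517578125), 24.392717361450195)
tile 0.67 [63.1, 0.8, 155.0, 66.3] ((416.3632507324219, -308.288330078125), (95.7181396484375, 60.43756866455078), 71.4791488647461)
toptile [ 572.3816  -293.71396] ((573.385986328125, -294.31280517578125), (68.81714630126953, 100.94197082519531), 28.871625900268555)
toptile [ 413.49454 -312.5888 ] ((413.498291015625, -312.38800048828125), (92.94219207763672, 62.973751068115234), 70.59038543701172)
```

```bash
python3 -c "
from h import *
go(575,-293,200,24.4)"
```

```text
units tx 2.30 ty -12.88 tz 7.15 spin 11.35 | yaw_y now 102.4 t=15.4 pos [564.5 -31.5 342.9]
```

{"fn": "arm_command", "kwargs": {"rows": [{"grip":1,"tx":0.18,"ty":-0.99,"tz":0.5,"spin":0},{"grip":1,"tx":0.18,"ty":-0.99,"tz":0.5,"spin":0},{"grip":1,"tx":0.18,"ty":-0.99,"tz":0.5,"spin":0},{"grip":1,"tx":0.18,"ty":-0.99,"tz":0.5,"spin":0},{"grip":1,"tx":0.18,"ty":-0.99,"tz":0.5,"spin":0},{"grip":1,"tx":0.18,"ty":-0.99,"tz":0.5,"spin":0},{"grip":1,"tx":0.18,"ty":-0.99,"tz":0.5,"spin":0},{"grip":1,"tx":0.18,"ty":-0.99,"tz":0.5,"spin":0}]}}

```text
time_s: 16.05
eef_pos: [570.6, -193.2, 261.4]
eef_rot: [-0.0, -0.108, 0.994, 0.0]
ft_force: [0.9, -0.5, -0.2]
opening: 0.922
grip_force: 0.0
```

{"fn": "arm_command", "kwargs": {"rows": [{"grip":1,"tx":0.18,"ty":-0.99,"tz":0.5,"spin":0},{"grip":1,"tx":0.18,"ty":-0.99,"tz":0.5,"spin":0},{"grip":1,"tx":0.18,"ty":-0.99,"tz":0.5,"spin":0},{"grip":1,"tx":0.18,"ty":-0.99,"tz":0.5,"spin":0},{"grip":1,"tx":0.14,"ty":-1,"tz":0.5,"spin":0},{"grip":1,"tx":0,"ty":0,"tz":0,"spin":1},{"grip":1,"tx":0,"ty":0,"tz":0,"spin":1},{"grip":1,"tx":0,"ty":0,"tz":0,"spin":1}]}}

```text
time_s: 16.72
eef_pos: [574.9, -293.4, 211.1]
eef_rot: [-0.001, 0.075, 0.997, 0.001]
ft_force: [0.7, -0.1, 0.2]
opening: 0.999
grip_force: 0.0
```

{"fn": "arm_command", "kwargs": {"rows": [{"grip":1,"tx":0,"ty":0,"tz":0,"spin":1},{"grip":1,"tx":0,"ty":0,"tz":0,"spin":1},{"grip":1,"tx":0,"ty":0,"tz":0,"spin":1},{"grip":1,"tx":0,"ty":0,"tz":0,"spin":1},{"grip":1,"tx":0,"ty":0,"tz":0,"spin":1},{"grip":1,"tx":0,"ty":0,"tz":0,"spin":1},{"grip":1,"tx":0,"ty":0,"tz":0,"spin":1},{"grip":1,"tx":0,"ty":0,"tz":0,"spin":1}]}}

```text
time_s: 17.38
eef_pos: [575.2, -292.9, 211.7]
eef_rot: [-0.001, 0.526, 0.85, -0.0]
ft_force: [-0.2, -0.5, -0.7]
opening: 1.0
grip_force: 0.0
```

```bash
cat >> h.py <<'E'
def tiles(cam,f=None,z=16,vmin=150):
    "white tile outlines via bright unsaturated blobs seeded by the finder"
    cal,im=shot(cam,f); out=[]
    for m in finder.masks_of("tile1",cam)[:8]:
        if im[m["region"]].mean(0).min()<165: continue
        l,t,rr,b=[int(v) for v in m["bbox"]]
        hsv=cv2.cvtColor(im,cv2.COLOR_RGB2HSV)
        w=((hsv[...,2]>225)&(hsv[...,1]<30)); k=np.zeros_like(w); k[max(0,t-6):b+6,max(0,l-6):rr+6]=1; w&=k
        n,lab,st,_=cv2.connectedComponentsWithStats(w.astype(np.uint8)); i=1+np.argmax(st[1:,4])
        cn=max(cv2.findContours((lab==i).astype(np.uint8),0,1)[0],key=cv2.contourArea)
        P=toz(cal,cn[:,0].astype(float),z)[:,:2].astype(np.float32); rc=cv2.minAreaRect(P)
        (cx,cy),(a,bb),an=rc
        xd=an if a<bb else an+90
        print("tile",round(m["confidence"],2),m["bbox"],"centre %.1f %.1f short %.1f long %.1f xdir %.1f"%(cx,cy,min(a,bb),max(a,bb),(xd+90)%180-90)); out.append((cx,cy,(xd+90)%180-90))
    return out
E
python3 - <<'E'
from h import *
print(observe()["eef_pos"],observe()["time_s"])
t=tiles("wrist","w7")
go(*t[0][:2],4,t[0][2])
E
```

```text
[ 575.16694068 -292.89231732  211.73409692] 17.3833
tile 0.88 [281.1, 169.3, 347.9, 267.6] centre 577.7 -300.1 short 59.0 long 80.7 xdir 24.0
tile 0.82 [88.6, 97.5, 205.2, 214.9] centre 415.1 -310.6 short 59.5 long 89.9 xdir -18.7
tile 0.76 [243.4, 324.5, 314.0, 403.9] centre 630.0 -478.5 short 3.5 long 44.0 xdir -49.8
units tx -0.38 ty -0.05 tz 10.39 spin 0.42 | yaw_y now 26.8 t=17.5 pos [ 575.1 -292.8  211.8]
```

View pics/w7.png

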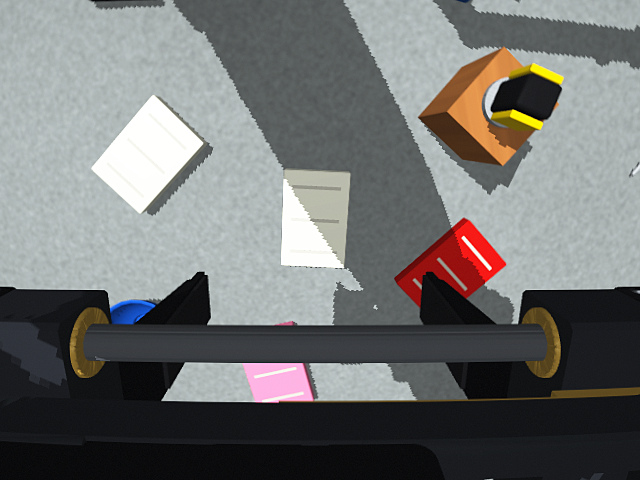

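The target tile has corners at (285,171), (350,173), (344,268) and (281,265), partly in shadow. The red look-alike at (395–505, 218–315) is clear of the finger row.

```bash
python3 - <<'E'
from h import *
cal=optics.calibration("wrist")
q=toz(cal,[(285,172),(350,174),(344,268),(281,265)],16); c=q.mean(0)
n=lambda a:np.linalg.norm(a).round(1); an=lambda a:np.degrees(np.arctan2(a[1],a[0])).round(1)
print(q.round(1),c,n(q[1]-q[0]),n(q[2]-q[3]),n(q[3]-q[0]),n(q[2]-q[1]),an(q[1]-q[0]),an(q[2]-q[3]),an(q[0]-q[3]),an(q[1]-q[2]))
go(c[0],c[1],4,24.4)
E
```

```text
[[ 533.4 -269.    16. ]
 [ 586.  -244.4   16. ]
 [ 622.3 -324.7   16. ]
 [ 567.9 -348.9   16. ]] [ 577.39673022 -296.78208063   16.        ] 58.1 59.6 87.0 88.2 25.1 24.0 113.3 114.3
units tx -0.23 ty 0.01 tz 10.39 spin 0.35 | yaw_y now 26.8 t=17.5 pos [ 575.1 -292.8  211.8]
```

{"fn": "arm_command", "kwargs": {"force": 25, "rows": [{"grip":0.85,"tx":-0.22,"ty":0.01,"tz":1,"spin":0},{"grip":0.85,"tx":0,"ty":0,"tz":1,"spin":0.36},{"grip":0.85,"tx":0,"ty":0,"tz":1,"spin":0},{"grip":0.85,"tx":0,"ty":0,"tz":1,"spin":0},{"grip":0.85,"tx":0,"ty":0,"tz":1,"spin":0},{"grip":0.85,"tx":0,"ty":0,"tz":1,"spin":0},{"grip":0.85,"tx":0,"ty":0,"tz":1,"spin":0},{"grip":0.85,"tx":0,"ty":0,"tz":1,"spin":0}]}}

```text
time_s: 18.15
eef_pos: [577.0, -296.6, 51.2]
eef_rot: [-0.0, 0.541, 0.841, -0.0]
ft_force: [0.0, 0.6, 0.0]
opening: 0.847
grip_force: 0.0
```

{"fn": "arm_command", "kwargs": {"rows": [{"grip":0.85,"tx":0,"ty":0,"tz":0.8,"spin":0},{"grip":0.85,"tx":0,"ty":0,"tz":0.7,"spin":0},{"grip":0.85,"tx":0,"ty":0,"tz":0.5,"spin":0},{"grip":0.85,"tx":0,"ty":0,"tz":0.3,"spin":0},{"grip":0.85,"tx":0,"ty":0,"tz":0,"spin":0}]}}

```text
time_s: 18.57
eef_pos: [576.0, -296.2, 5.0]
eef_rot: [-0.001, 0.542, 0.84, -0.0]
ft_force: [-0.5, 0.6, 0.0]
opening: 0.855
grip_force: 0.0
```

{"fn": "arm_command", "kwargs": {"rows": [{"grip":0.4,"tx":0,"ty":0,"tz":0,"spin":0},{"grip":0.4,"tx":0,"ty":0,"tz":0,"spin":0},{"grip":0.4,"tx":0,"ty":0,"tz":0,"spin":0},{"grip":0.4,"tx":0,"ty":0,"tz":0,"spin":0},{"grip":0.4,"tx":0,"ty":0,"tz":0,"spin":0},{"grip":0.4,"tx":0,"ty":0,"tz":0,"spin":0},{"grip":0.4,"tx":0,"ty":0,"tz":-0.4,"spin":0},{"grip":0.4,"tx":0,"ty":0,"tz":-0.8,"spin":0}]}}

```text
time_s: 19.23
eef_pos: [574.7, -295.4, 28.4]
eef_rot: [-0.003, 0.542, 0.84, -0.0]
ft_force: [0.8, 0.2, -2.2]
opening: 0.628
grip_force: 25.0
```

{"fn": "arm_command", "kwargs": {"rows": [{"grip":0.4,"tx":0,"ty":0,"tz":-1,"spin":0},{"grip":0.4,"tx":0,"ty":0,"tz":-1,"spin":0},{"grip":0.4,"tx":0,"ty":0,"tz":-1,"spin":0},{"grip":0.4,"tx":0,"ty":0,"tz":-1,"spin":0},{"grip":0.4,"tx":0,"ty":0,"tz":-1,"spin":0},{"grip":0.4,"tx":0,"ty":0,"tz":-1,"spin":0},{"grip":0.4,"tx":0,"ty":0,"tz":-1,"spin":0},{"grip":0.4,"tx":0,"ty":0,"tz":-1,"spin":0}]}}

```text
time_s: 19.9
eef_pos: [576.2, -296.3, 191.6]
eef_rot: [-0.0, 0.542, 0.84, 0.0]
ft_force: [-0.2, -0.4, -0.8]
opening: 0.628
grip_force: 25.0
```

{"fn": "arm_command", "kwargs": {"rows": [{"grip":0.4,"tx":0,"ty":0,"tz":-1,"spin":0},{"grip":0.4,"tx":0,"ty":0,"tz":-1,"spin":0},{"grip":0.4,"tx":0,"ty":0,"tz":0,"spin":1},{"grip":0.4,"tx":0,"ty":0,"tz":0,"spin":0.74},{"grip":0.4,"tx":0,"ty":0,"tz":0,"spin":0}]}}

```text
time_s: 20.32
eef_pos: [576.6, -296.5, 231.3]
eef_rot: [0.0, 0.627, 0.779, 0.0]
ft_force: [-0.2, -0.3, -1.8]
opening: 0.624
grip_force: 25.0
```

```bash
python3 - <<'E'
from h import *
s=observe(); print(s["opening"],s["grip_force"],s["ft_force"])
cal,im=shot("wrist","w8")
go(532.8,29.8,200,12.4)
E
```

```text
0.6240952168475581 24.986688494682312 [-0.24082985 -0.29457941 -1.75277506]
units tx 16.40 ty 1.39 tz 1.54 spin 0.01 | yaw_y now 12.5 t=20.4 pos [ 576.4 -296.5  230.7]
```

View pics/w8.png

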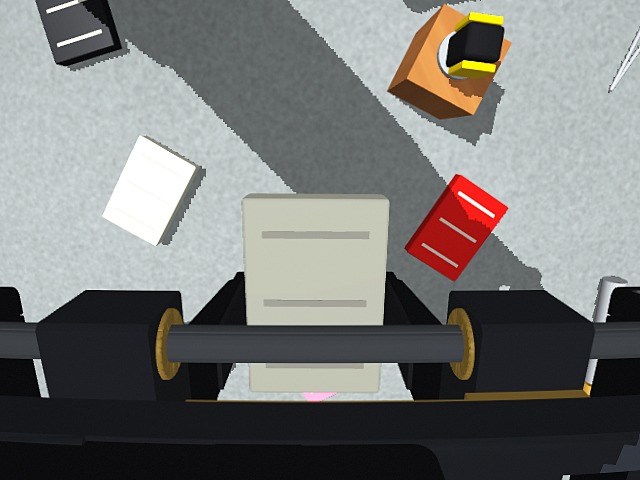

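The tile is held square in the fingers; its top face spans v=198 to 391 at u≈316.

```bash
python3 - <<'E'
from h import *
cal=optics.calibration("wrist"); s=observe(); a=np.radians(yaw(s)); ex=np.array([np.cos(a),np.sin(a)])
z=s["eef_pos"][2]+11
q=toz(cal,[(316,198.5),(315,390.5)],z)[:,:2]; print(q,np.linalg.norm(q[1]-q[0]),"offset along tool x",((q.mean(0)-s["eef_pos"][:2])@ex).round(1))
E
```

```text
[[ 566.81454804 -250.99069796]
 [ 585.15333311 -335.75523649]] 86.72564805083395 offset along tool x 3.1
```

{"fn": "arm_command", "kwargs": {"rows": [{"grip":0.4,"tx":0.96,"ty":0.082,"tz":0,"spin":0},{"grip":0.4,"tx":0.96,"ty":0.082,"tz":0,"spin":0},{"grip":0.4,"tx":0.96,"ty":0.082,"tz":0,"spin":0},{"grip":0.4,"tx":0.96,"ty":0.082,"tz":0,"spin":0},{"grip":0.4,"tx":0.96,"ty":0.082,"tz":0,"spin":0},{"grip":0.4,"tx":0.96,"ty":0.082,"tz":0,"spin":0},{"grip":0.4,"tx":0.96,"ty":0.082,"tz":0,"spin":0},{"grip":0.4,"tx":0.96,"ty":0.082,"tz":0,"spin":0}]}}

```text
time_s: 21.03
eef_pos: [555.9, -141.9, 230.2]
eef_rot: [-0.0, 0.626, 0.78, -0.0]
ft_force: [0.9, -1.4, -0.9]
opening: 0.626
grip_force: 25.0
```

{"fn": "arm_command", "kwargs": {"rows": [{"grip":0.4,"tx":0.96,"ty":0.082,"tz":0,"spin":0},{"grip":0.4,"tx":0.96,"ty":0.082,"tz":0,"spin":0},{"grip":0.4,"tx":0.96,"ty":0.082,"tz":0,"spin":0},{"grip":0.4,"tx":0.96,"ty":0.082,"tz":0,"spin":0},{"grip":0.4,"tx":0.96,"ty":0.082,"tz":0,"spin":0},{"grip":0.4,"tx":0.96,"ty":0.082,"tz":0,"spin":0},{"grip":0.4,"tx":0.96,"ty":0.082,"tz":0,"spin":0},{"grip":0.4,"tx":0.96,"ty":0.082,"tz":0,"spin":0}]}}

```text
time_s: 21.7
eef_pos: [535.6, 10.7, 230.2]
eef_rot: [-0.0, 0.626, 0.78, -0.0]
ft_force: [0.0, 0.5, -1.2]
opening: 0.626
grip_force: 25.0
```

{"fn": "arm_command", "kwargs": {"rows": [{"grip":0.4,"tx":0.96,"ty":0.078,"tz":0,"spin":0},{"grip":0.4,"tx":0,"ty":0,"tz":0,"spin":0}]}}

```text
time_s: 21.87
eef_pos: [532.8, 31.4, 230.3]
eef_rot: [-0.001, 0.625, 0.781, 0.0]
ft_force: [0.1, -0.2, -1.4]
opening: 0.63
grip_force: 25.0
```

```bash
python3 - <<'E'
from h import *
print(observe()["eef_pos"])
y=np.array([-.2147,.9767]);
p=np.array([532.8,29.8])-2.5*y
shot("wrist","w9")
go(p[0],p[1],160,12.4)
E
```

```text
[532.7917734   31.42896639 230.28040895]
units tx -0.13 ty -0.02 tz 3.52 spin 0.03 | yaw_y now 12.6 t=21.9 pos [533.1  29.9 230.3]
```

{"fn": "arm_command", "kwargs": {"rows": [{"grip":0.4,"tx":-0.13,"ty":-0.02,"tz":0.8,"spin":0.03},{"grip":0.4,"tx":0,"ty":0,"tz":0.9,"spin":0},{"grip":0.4,"tx":0,"ty":0,"tz":0.9,"spin":0},{"grip":0.4,"tx":0,"ty":0,"tz":0.7,"spin":0},{"grip":0.4,"tx":0,"ty":0,"tz":0.4,"spin":0},{"grip":0.4,"tx":0,"ty":0,"tz":0.3,"spin":0},{"grip":0.4,"tx":0,"ty":0,"tz":0.3,"spin":0},{"grip":0.4,"tx":0,"ty":0,"tz":0,"spin":0}]}}

```text
time_s: 22.58
eef_pos: [534.0, 25.4, 144.0]
eef_rot: [-0.0, 0.628, 0.778, -0.0]
ft_force: [0.1, 0.9, -0.7]
opening: 0.628
grip_force: 25.0
```

{"fn": "arm_command", "kwargs": {"rows": [{"grip":0.4,"tx":0,"ty":0,"tz":0.2,"spin":0},{"grip":0.4,"tx":0,"ty":0,"tz":0.2,"spin":0},{"grip":0.4,"tx":0,"ty":0,"tz":0.2,"spin":0},{"grip":0.4,"tx":0,"ty":0,"tz":0,"spin":0}]}}

```text
time_s: 22.92
eef_pos: [534.6, 25.9, 133.0]
eef_rot: [0.0, 0.628, 0.778, 0.001]
ft_force: [-1.1, 3.6, 3.8]
opening: 0.631
grip_force: 25.0
```

{"fn": "arm_command", "kwargs": {"rows": [{"grip":0.78,"tx":0,"ty":0,"tz":0,"spin":0},{"grip":0.78,"tx":0,"ty":0,"tz":0,"spin":0},{"grip":0.78,"tx":0,"ty":0,"tz":0,"spin":0},{"grip":0.78,"tx":0,"ty":0,"tz":-0.5,"spin":0},{"grip":0.78,"tx":0,"ty":0,"tz":-0.8,"spin":0},{"grip":0.78,"tx":0,"ty":0,"tz":-0.8,"spin":0},{"grip":0,"tx":0,"ty":0,"tz":-0.5,"spin":0},{"grip":0,"tx":0,"ty":0,"tz":0,"spin":0}]}}

```text
time_s: 23.58
eef_pos: [536.0, 25.3, 188.2]
eef_rot: [0.002, 0.628, 0.778, 0.002]
ft_force: [0.9, 0.6, 0.4]
opening: 0.692
grip_force: 0.0
```

{"fn": "arm_command", "kwargs": {"rows": [{"grip":0,"tx":0,"ty":0,"tz":0,"spin":0},{"grip":0,"tx":0,"ty":0,"tz":0,"spin":0},{"grip":0,"tx":0,"ty":0,"tz":0,"spin":0},{"grip":0,"tx":0,"ty":0,"tz":0,"spin":0},{"grip":0,"tx":0,"ty":0,"tz":0,"spin":0},{"grip":0,"tx":0,"ty":0,"tz":0,"spin":0}]}}

```text
time_s: 24.08
eef_pos: [533.9, 25.5, 184.1]
eef_rot: [-0.0, 0.628, 0.778, -0.0]
ft_force: [0.3, -0.4, -0.2]
opening: 0.271
grip_force: 0.0
```

```bash
python3 - <<'E'
from h import *
s=observe(); print(s["opening"],s["ft_force"])
cal,im=shot("wrist","w10")
go(532.8,29.8,142,12.4)
E
```

```text
0.2705825353850771 [ 0.32891081 -0.37708977 -0.16189962]
units tx 0.22 ty -0.01 tz 2.11 spin -0.04 | yaw_y now 12.1 t=24.1 pos [534.   25.5 184.2]
```

View pics/w10.png

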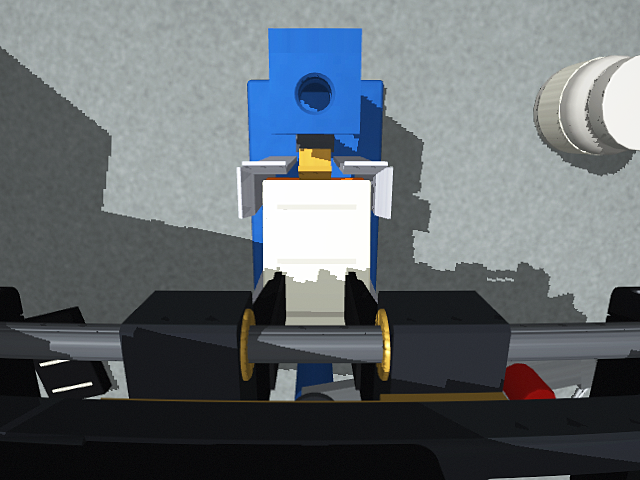

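The tile lies flat on the catches, its top face at (263–370, 180–320). The lug hole is at (315,92). Press now.

{"fn": "arm_command", "kwargs": {"rows": [{"grip":0,"tx":0.22,"ty":0,"tz":0,"spin":0},{"grip":0,"tx":0,"ty":0,"tz":0,"spin":0},{"grip":0,"tx":0,"ty":0,"tz":0.4,"spin":0},{"grip":0,"tx":0,"ty":0,"tz":0.6,"spin":0},{"grip":0,"tx":0,"ty":0,"tz":0.5,"spin":0},{"grip":0,"tx":0,"ty":0,"tz":0.4,"spin":0},{"grip":0,"tx":0,"ty":0,"tz":0.2,"spin":0},{"grip":0,"tx":0,"ty":0,"tz":0.2,"spin":0}]}}

```text
time_s: 24.8
eef_pos: [532.8, 29.7, 137.9]
eef_rot: [-0.001, 0.628, 0.778, -0.001]
ft_force: [-0.9, -0.9, 6.3]
opening: 0.006
grip_force: 2.6
```

{"fn": "arm_command", "kwargs": {"rows": [{"grip":0,"tx":0,"ty":0,"tz":0.2,"spin":0},{"grip":0,"tx":0,"ty":0,"tz":0.2,"spin":0},{"grip":0,"tx":0,"ty":0,"tz":0.2,"spin":0},{"grip":0,"tx":0,"ty":0,"tz":0.2,"spin":0},{"grip":0,"tx":0,"ty":0,"tz":0,"spin":0}]}}

```text
time_s: 25.22
eef_pos: [534.0, 29.5, 122.7]
eef_rot: [0.001, 0.628, 0.778, 0.0]
ft_force: [1.2, -0.0, 1.5]
opening: 0.005
grip_force: 0.6
```

{"fn": "arm_command", "kwargs": {"rows": [{"grip":0,"tx":0,"ty":0,"tz":0.2,"spin":0},{"grip":0,"tx":0,"ty":0,"tz":0.2,"spin":0},{"grip":0,"tx":0,"ty":0,"tz":0.15,"spin":0},{"grip":0,"tx":0,"ty":0,"tz":0,"spin":0},{"grip":0,"tx":0,"ty":0,"tz":0,"spin":0}]}}

```text
time_s: 25.63
eef_pos: [533.9, 29.6, 112.1]
eef_rot: [0.001, 0.628, 0.778, 0.0]
ft_force: [1.2, -1.9, 4.6]
opening: 0.004
grip_force: 2.2
```

{"fn": "arm_command", "kwargs": {"rows": [{"grip":0,"tx":0,"ty":0,"tz":0.1,"spin":0},{"grip":0,"tx":0,"ty":0,"tz":0,"spin":0},{"grip":0,"tx":0,"ty":0,"tz":-0.3,"spin":0},{"grip":0,"tx":0,"ty":0,"tz":-0.8,"spin":0},{"grip":0,"tx":0,"ty":0,"tz":-1,"spin":0},{"grip":0,"tx":0,"ty":0,"tz":-1,"spin":0},{"grip":0,"tx":0,"ty":0,"tz":-1,"spin":0},{"grip":0,"tx":0,"ty":0,"tz":-1,"spin":0}]}}

```text
time_s: 26.3
eef_pos: [531.7, 30.5, 211.2]
eef_rot: [-0.002, 0.628, 0.778, -0.001]
ft_force: [0.1, 0.8, 0.7]
opening: 0.005
grip_force: 0.0
```

{"fn": "arm_command", "kwargs": {"rows": [{"grip":1,"tx":-0.6,"ty":0,"tz":-1,"spin":0},{"grip":1,"tx":-1,"ty":0,"tz":-0.5,"spin":0},{"grip":1,"tx":-1,"ty":0,"tz":0,"spin":0},{"grip":1,"tx":-1,"ty":0,"tz":0,"spin":0},{"grip":1,"tx":0,"ty":0,"tz":0,"spin":0}]}}

```text
time_s: 26.72
eef_pos: [547.8, -42.3, 240.8]
eef_rot: [-0.001, 0.629, 0.777, -0.001]
ft_force: [-0.1, 0.5, 0.1]
opening: 0.296
grip_force: 0.0
```

```bash
python3 - <<'E'
from h import *
print(observe()["eef_pos"],observe()["time_s"])
cal,im=shot("wrist"); print(proj(cal,[[532.8,29.8,115],[513.6,112.4,167]]).round())
u,v=proj(cal,[[532.8,29.8,115]])[0].astype(int)
cv2.imwrite("pics/w11.png",cv2.resize(im[max(0,v-120):v+120,u-130:u+130,::-1],None,fx=2.3,fy=2.3,interpolation=cv2.INTER_CUBIC))
t=tiles("wrist")
for p in t: go(p[0],p[1],200,p[2])
print(observe()["qpos"].round(2))
E
```

```text
[547.82887196 -42.33085576 240.75541242] 26.7167
[[316. 132.]
 [313. -27.]]
tile 0.66 [275.2, 69.6, 363.8, 200.0] centre 536.3 29.2 short 79.4 long 118.2 xdir 12.1
units tx 3.49 ty 0.18 tz 2.03 spin 0.00 | yaw_y now 12.1 t=26.9 pos [547.5 -39.8 240.6]
[-0.17 -0.11  1.85  0.    1.41 -0.38]
```

View pics/w11.png

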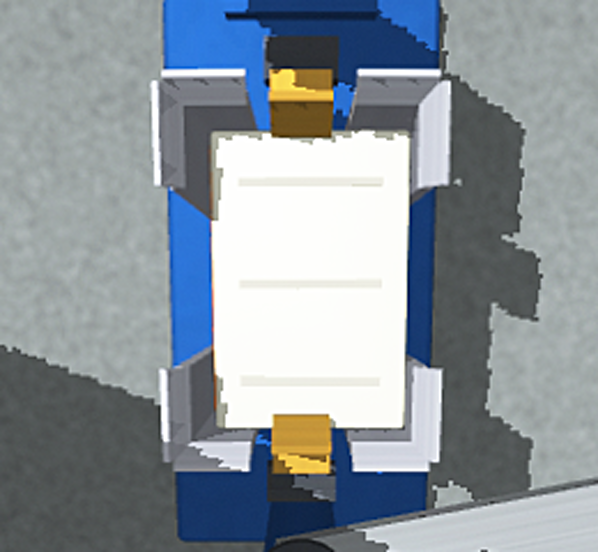

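Both brass catches, at (302,105) and (302,435), now lie over the first tile, so it is latched. On to tile 2.

```bash
python3 - <<'E'
from h import *
c2,i2=shot("top")
for m in finder.masks_of("tile1","top")[:8]:
    ys,xs=np.nonzero(m["region"]); 
    print(m["confidence"],toz(c2,[(xs.mean(),ys.mean())],16)[0].round(),i2[ys,xs].mean(0).round())
go(415,-308,200,-18.6)
E
```

```text
0.94 [ 710. -286.   16.] [167.  56.  53.]
0.78 [ 321. -158.   16.] [44. 45. 45.]
0.74 [ 413. -311.   16.] [190. 190. 180.]
0.74 [ 607. -454.   16.] [187. 126. 148.]
0.46 [560.  49.  16.] [180. 180. 172.]
0.37 [524. 101.  16.] [ 65.  92. 128.]
units tx -11.72 ty -9.33 tz 2.05 spin 4.48 | yaw_y now 12.2 t=27.0 pos [547.8 -39.6 240.9]
```

{"fn": "arm_command", "kwargs": {"rows": [{"grip":0.9,"tx":-0.98,"ty":-0.78,"tz":0,"spin":0},{"grip":0.9,"tx":-0.98,"ty":-0.78,"tz":0,"spin":0},{"grip":0.9,"tx":-0.98,"ty":-0.78,"tz":0,"spin":0},{"grip":0.9,"tx":-0.98,"ty":-0.78,"tz":0,"spin":0},{"grip":0.9,"tx":-0.98,"ty":-0.78,"tz":0.3,"spin":0},{"grip":0.9,"tx":-0.98,"ty":-0.78,"tz":0.3,"spin":0},{"grip":0.9,"tx":-0.98,"ty":-0.78,"tz":0.3,"spin":0},{"grip":0.9,"tx":-0.98,"ty":-0.78,"tz":0.3,"spin":0}]}}

```text
time_s: 27.63
eef_pos: [458.8, -220.0, 217.3]
eef_rot: [-0.0, 0.628, 0.778, 0.0]
ft_force: [-0.9, -0.3, -0.0]
opening: 0.9
grip_force: 0.0
```

{"fn": "arm_command", "kwargs": {"rows": [{"grip":0.9,"tx":-0.98,"ty":-0.78,"tz":0.3,"spin":0},{"grip":0.9,"tx":-0.98,"ty":-0.78,"tz":0.3,"spin":0},{"grip":0.9,"tx":-0.98,"ty":-0.78,"tz":0.2,"spin":0},{"grip":0.9,"tx":-0.94,"ty":-0.75,"tz":0,"spin":0.48},{"grip":0.9,"tx":0,"ty":0,"tz":0,"spin":1},{"grip":0.9,"tx":0,"ty":0,"tz":0,"spin":1},{"grip":0.9,"tx":0,"ty":0,"tz":0,"spin":1},{"grip":0.9,"tx":0,"ty":0,"tz":0,"spin":1}]}}

```text
time_s: 28.3
eef_pos: [415.4, -308.1, 201.4]
eef_rot: [-0.0, 0.814, 0.581, 0.0]
ft_force: [-0.1, 0.7, -0.3]
opening: 0.901
grip_force: 0.0
```

{"fn": "arm_command", "kwargs": {"rows": [{"grip":0.9,"tx":0,"ty":0,"tz":0,"spin":0},{"grip":0.9,"tx":0,"ty":0,"tz":0,"spin":0}]}}

```text
time_s: 28.47
eef_pos: [415.5, -308.2, 201.5]
eef_rot: [-0.0, 0.811, 0.585, 0.0]
ft_force: [-1.0, 0.1, 0.8]
opening: 0.903
grip_force: 0.0
```

```bash
python3 - <<'E'
from h import *
print(observe()["eef_pos"],observe()["time_s"])
t=tiles("wrist","w12")
go(*t[0][:2],5,t[0][2])
E
```

```text
[ 415.4891333  -308.23387722  201.49751579] 28.4667
tile 0.74 [281.9, 171.2, 350.0, 271.2] centre 415.2 -310.9 short 59.6 long 88.2 xdir -18.4
units tx -0.12 ty 0.03 tz 9.83 spin -0.01 | yaw_y now 161.5 t=28.6 pos [ 415.5 -308.5  201.5]
```

View pics/w12.png

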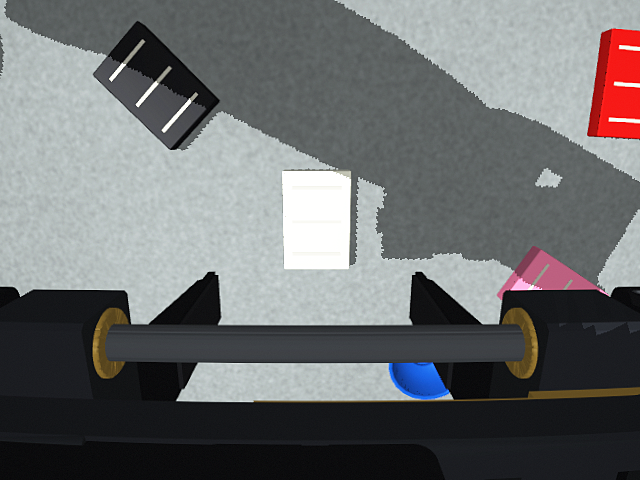

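The second tile, at (282–350, 171–270), is squared to the tool and has free space all round.

{"fn": "arm_command", "kwargs": {"rows": [{"grip":0.85,"tx":-0.1,"ty":0.02,"tz":1,"spin":0},{"grip":0.85,"tx":0,"ty":0,"tz":1,"spin":0},{"grip":0.85,"tx":0,"ty":0,"tz":1,"spin":0},{"grip":0.85,"tx":0,"ty":0,"tz":1,"spin":0},{"grip":0.85,"tx":0,"ty":0,"tz":1,"spin":0},{"grip":0.85,"tx":0,"ty":0,"tz":1,"spin":0},{"grip":0.85,"tx":0,"ty":0,"tz":1,"spin":0},{"grip":0.85,"tx":0,"ty":0,"tz":1,"spin":0}]}}

```text
time_s: 29.23
eef_pos: [415.2, -310.8, 40.8]
eef_rot: [0.0, 0.812, 0.584, 0.0]
ft_force: [1.0, 0.8, -0.5]
opening: 0.852
grip_force: 0.0
```

{"fn": "arm_command", "kwargs": {"rows": [{"grip":0.85,"tx":0,"ty":0,"tz":0.7,"spin":0},{"grip":0.85,"tx":0,"ty":0,"tz":0.6,"spin":0},{"grip":0.85,"tx":0,"ty":0,"tz":0.3,"spin":0},{"grip":0.85,"tx":0,"ty":0,"tz":0.2,"spin":0},{"grip":0.85,"tx":0,"ty":0,"tz":0,"spin":0}]}}

```text
time_s: 29.65
eef_pos: [415.0, -310.8, 5.3]
eef_rot: [-0.0, 0.812, 0.583, -0.0]
ft_force: [-0.1, -0.5, 0.7]
opening: 0.846
grip_force: 0.0
```

{"fn": "arm_command", "kwargs": {"rows": [{"grip":0.4,"tx":0,"ty":0,"tz":0,"spin":0},{"grip":0.4,"tx":0,"ty":0,"tz":0,"spin":0},{"grip":0.4,"tx":0,"ty":0,"tz":0,"spin":0},{"grip":0.4,"tx":0,"ty":0,"tz":0,"spin":0},{"grip":0.4,"tx":0,"ty":0,"tz":0,"spin":0},{"grip":0.4,"tx":0,"ty":0,"tz":0,"spin":0},{"grip":0.4,"tx":0,"ty":0,"tz":-0.4,"spin":0},{"grip":0.4,"tx":0,"ty":0,"tz":-0.8,"spin":0}]}}

```text
time_s: 30.32
eef_pos: [413.2, -309.4, 27.8]
eef_rot: [-0.003, 0.812, 0.583, -0.001]
ft_force: [0.0, -1.0, -2.2]
opening: 0.626
grip_force: 25.0
```

{"fn": "arm_command", "kwargs": {"rows": [{"grip":0.4,"tx":0,"ty":0,"tz":-1,"spin":0},{"grip":0.4,"tx":0,"ty":0,"tz":-1,"spin":0},{"grip":0.4,"tx":0,"ty":0,"tz":-1,"spin":0},{"grip":0.4,"tx":0,"ty":0,"tz":-1,"spin":0},{"grip":0.4,"tx":0,"ty":0,"tz":-1,"spin":0},{"grip":0.4,"tx":0,"ty":0,"tz":-1,"spin":0},{"grip":0.4,"tx":0,"ty":0,"tz":-1,"spin":0},{"grip":0.4,"tx":0,"ty":0,"tz":-1,"spin":0}]}}

```text
time_s: 30.98
eef_pos: [414.6, -310.6, 190.5]
eef_rot: [-0.0, 0.812, 0.583, -0.0]
ft_force: [0.6, 0.0, -1.3]
opening: 0.628
grip_force: 25.0
```

{"fn": "arm_command", "kwargs": {"rows": [{"grip":0.4,"tx":0,"ty":0,"tz":-1,"spin":-1},{"grip":0.4,"tx":0,"ty":0,"tz":-1,"spin":-1},{"grip":0.4,"tx":0,"ty":0,"tz":0,"spin":-1},{"grip":0.4,"tx":0,"ty":0,"tz":0,"spin":-1},{"grip":0.4,"tx":0,"ty":0,"tz":0,"spin":-0.5},{"grip":0.4,"tx":0,"ty":0,"tz":0,"spin":0}]}}

```text
time_s: 31.48
eef_pos: [414.7, -310.7, 229.7]
eef_rot: [-0.0, 0.627, 0.779, -0.0]
ft_force: [0.1, 0.5, -1.5]
opening: 0.629
grip_force: 25.0
```

```bash
python3 - <<'E'
from h import *
s=observe(); print(s["opening"],s["grip_force"],s["eef_pos"])
cal,im=shot("wrist","w13")
z=s["eef_pos"][2]+11
# edges of the tile along column u=316
hsv=cv2.cvtColor(im,cv2.COLOR_RGB2HSV); w=(hsv[:,316,2]>185)&(hsv[:,316,1]<40); v=np.nonzero(w)[0]; print(v.min(),v.max(), hsv[190:206,316].tolist(), hsv[383:397,316].tolist())
a=np.radians(yaw(s)); ex=np.array([np.cos(a),np.sin(a)])
q=toz(cal,[(316,198.5),(316,390.5)],z)[:,:2]; print("ref offset",((q.mean(0)-s["eef_pos"][:2])@ex).round(1))
go(533.3,27.4,230,12.4)
E
```

```text
0.6289218012435047 24.995193779468536 [ 414.69809428 -310.71079922  229.6546723 ]
118 395 [[86, 9, 196], [99, 9, 192], [100, 8, 189], [87, 12, 192], [83, 10, 196], [85, 14, 205], [39, 12, 149], [33, 23, 131], [34, 26, 138], [35, 20, 137], [33, 23, 134], [32, 23, 156], [34, 21, 190], [32, 19, 188], [28, 20, 191], [32, 21, 194]] [[34, 21, 191], [34, 23, 192], [35, 23, 191], [34, 21, 191], [34, 21, 191], [34, 21, 191], [34, 21, 192], [34, 23, 191], [34, 23, 190], [34, 23, 191], [34, 21, 192], [32, 24, 193], [29, 38, 190], [115, 61, 164]]
ref offset 3.1
units tx 15.27 ty 9.37 tz -0.02 spin -0.03 | yaw_y now 12.2 t=31.5 pos [ 414.7 -310.7  229.5]
```

{"fn": "arm_command", "kwargs": {"rows": [{"grip":0.4,"tx":0.962,"ty":0.586,"tz":0,"spin":0},{"grip":0.4,"tx":0.962,"ty":0.586,"tz":0,"spin":0},{"grip":0.4,"tx":0.962,"ty":0.586,"tz":0,"spin":0},{"grip":0.4,"tx":0.962,"ty":0.586,"tz":0,"spin":0},{"grip":0.4,"tx":0.962,"ty":0.586,"tz":0,"spin":0},{"grip":0.4,"tx":0.962,"ty":0.586,"tz":0,"spin":0},{"grip":0.4,"tx":0.962,"ty":0.586,"tz":0,"spin":0},{"grip":0.4,"tx":0.962,"ty":0.586,"tz":0,"spin":0}]}}

```text
time_s: 32.2
eef_pos: [473.8, -139.5, 229.5]
eef_rot: [-0.0, 0.628, 0.778, -0.0]
ft_force: [0.3, -0.2, -0.7]
opening: 0.63
grip_force: 25.0
```

{"fn": "arm_command", "kwargs": {"rows": [{"grip":0.4,"tx":0.962,"ty":0.586,"tz":0,"spin":0},{"grip":0.4,"tx":0.962,"ty":0.586,"tz":0,"spin":0},{"grip":0.4,"tx":0.962,"ty":0.586,"tz":0,"spin":0},{"grip":0.4,"tx":0.962,"ty":0.586,"tz":0,"spin":0},{"grip":0.4,"tx":0.962,"ty":0.586,"tz":0,"spin":0},{"grip":0.4,"tx":0.962,"ty":0.586,"tz":0,"spin":0},{"grip":0.4,"tx":0.962,"ty":0.586,"tz":0,"spin":0},{"grip":0.4,"tx":0.962,"ty":0.586,"tz":0,"spin":0}]}}

```text
time_s: 32.87
eef_pos: [532.7, 30.8, 229.4]
eef_rot: [-0.0, 0.628, 0.778, -0.0]
ft_force: [0.4, -0.1, -1.7]
opening: 0.632
grip_force: 25.0
```

{"fn": "arm_command", "kwargs": {"rows": [{"grip":0.4,"tx":0,"ty":0,"tz":0,"spin":0},{"grip":0.4,"tx":0,"ty":0,"tz":0,"spin":0},{"grip":0.4,"tx":0,"ty":0,"tz":0,"spin":0}]}}

```text
time_s: 33.12
eef_pos: [532.4, 29.3, 229.4]
eef_rot: [-0.0, 0.628, 0.779, -0.0]
ft_force: [0.1, 0.4, -1.6]
opening: 0.628
grip_force: 25.0
```

```bash
python3 - <<'E'
from h import *
go(532.8,29.8,129,12.4)
E
```

```text
units tx 0.02 ty 0.02 tz 5.02 spin -0.02 | yaw_y now 12.2 t=33.1 pos [532.4  29.3 229.4]
```

{"fn": "arm_command", "kwargs": {"rows": [{"grip":0.4,"tx":0.02,"ty":0.02,"tz":0.8,"spin":-0.02},{"grip":0.4,"tx":0,"ty":0,"tz":0.9,"spin":0},{"grip":0.4,"tx":0,"ty":0,"tz":0.9,"spin":0},{"grip":0.4,"tx":0,"ty":0,"tz":0.7,"spin":0},{"grip":0.4,"tx":0,"ty":0,"tz":0.4,"spin":0},{"grip":0.4,"tx":0,"ty":0,"tz":0.3,"spin":0},{"grip":0.4,"tx":0,"ty":0,"tz":0.3,"spin":0},{"grip":0.4,"tx":0,"ty":0,"tz":0,"spin":0}]}}

```text
time_s: 33.78
eef_pos: [532.6, 29.8, 142.9]
eef_rot: [-0.0, 0.627, 0.779, -0.0]
ft_force: [-0.1, -0.3, -1.2]
opening: 0.628
grip_force: 25.0
```

{"fn": "arm_command", "kwargs": {"rows": [{"grip":0.4,"tx":0,"ty":0,"tz":0.2,"spin":0},{"grip":0.4,"tx":0,"ty":0,"tz":0.2,"spin":0},{"grip":0.4,"tx":0,"ty":0,"tz":0.15,"spin":0},{"grip":0.4,"tx":0,"ty":0,"tz":0,"spin":0}]}}

```text
time_s: 34.12
eef_pos: [533.5, 29.8, 132.8]
eef_rot: [0.001, 0.626, 0.779, 0.0]
ft_force: [0.8, -1.2, -0.9]
opening: 0.625
grip_force: 25.0
```

Went in cleanly. Release, lift and close the fingers.

{"fn": "arm_command", "kwargs": {"rows": [{"grip":0.78,"tx":0,"ty":0,"tz":0.05,"spin":0},{"grip":0.78,"tx":0,"ty":0,"tz":0,"spin":0},{"grip":0.78,"tx":0,"ty":0,"tz":0,"spin":0},{"grip":0.78,"tx":0,"ty":0,"tz":-0.5,"spin":0},{"grip":0.78,"tx":0,"ty":0,"tz":-0.8,"spin":0},{"grip":0.78,"tx":0,"ty":0,"tz":-0.8,"spin":0},{"grip":0,"tx":0,"ty":0,"tz":-0.5,"spin":0},{"grip":0,"tx":0,"ty":0,"tz":0,"spin":0}]}}

```text
time_s: 34.78
eef_pos: [535.0, 30.1, 187.4]
eef_rot: [0.002, 0.626, 0.779, 0.002]
ft_force: [-0.1, 0.2, 0.0]
opening: 0.69
grip_force: 0.0
```

{"fn": "arm_command", "kwargs": {"rows": [{"grip":0,"tx":0,"ty":0,"tz":0,"spin":0},{"grip":0,"tx":0,"ty":0,"tz":0,"spin":0},{"grip":0,"tx":0,"ty":0,"tz":0,"spin":0},{"grip":0,"tx":0,"ty":0,"tz":0,"spin":0},{"grip":0,"tx":0,"ty":0,"tz":0,"spin":0},{"grip":0,"tx":0,"ty":0,"tz":0,"spin":0},{"grip":0,"tx":0,"ty":0,"tz":0,"spin":0},{"grip":0,"tx":0,"ty":0,"tz":0,"spin":0}]}}

```text
time_s: 35.45
eef_pos: [533.1, 30.1, 183.5]
eef_rot: [-0.0, 0.626, 0.779, -0.0]
ft_force: [0.4, 0.4, 0.6]
opening: 0.137
grip_force: 0.0
```

```bash
python3 - <<'E'
from h import *
s=observe(); print(s["opening"])
cal,im=shot("wrist")
w=blobs(im,(0,0,180),(180,60,255),(240,150,390,330),500)
for c,st,m in w: print(c,st)
go(532.8,29.8,142,12.4)
E
```

```text
0.1369494289748182
[382.46454414 202.81186686] [374 177  16  51 691]
[315.50460946 232.11295715] [ 259  187  113  130 9871]
units tx -0.01 ty -0.02 tz 2.08 spin 0.00 | yaw_y now 12.4 t=35.5 pos [533.1  30.2 183.6]
```

{"fn": "arm_command", "kwargs": {"rows": [{"grip":0,"tx":0,"ty":0,"tz":0,"spin":0},{"grip":0,"tx":0,"ty":0,"tz":0.4,"spin":0},{"grip":0,"tx":0,"ty":0,"tz":0.6,"spin":0},{"grip":0,"tx":0,"ty":0,"tz":0.5,"spin":0},{"grip":0,"tx":0,"ty":0,"tz":0.4,"spin":0},{"grip":0,"tx":0,"ty":0,"tz":0.2,"spin":0},{"grip":0,"tx":0,"ty":0,"tz":0.2,"spin":0},{"grip":0,"tx":0,"ty":0,"tz":0,"spin":0}]}}

```text
time_s: 36.17
eef_pos: [533.2, 30.2, 137.4]
eef_rot: [-0.0, 0.626, 0.779, -0.0]
ft_force: [-0.1, 0.5, 0.9]
opening: 0.005
grip_force: 0.4
```

{"fn": "arm_command", "kwargs": {"rows": [{"grip":0,"tx":0,"ty":0,"tz":0.2,"spin":0},{"grip":0,"tx":0,"ty":0,"tz":0.2,"spin":0},{"grip":0,"tx":0,"ty":0,"tz":0.2,"spin":0},{"grip":0,"tx":0,"ty":0,"tz":0.2,"spin":0},{"grip":0,"tx":0,"ty":0,"tz":0.2,"spin":0},{"grip":0,"tx":0,"ty":0,"tz":0.2,"spin":0},{"grip":0,"tx":0,"ty":0,"tz":0.2,"spin":0},{"grip":0,"tx":0,"ty":0,"tz":0,"spin":0}]}}

```text
time_s: 36.83
eef_pos: [534.1, 30.1, 110.3]
eef_rot: [0.001, 0.626, 0.779, 0.001]
ft_force: [0.6, -0.2, 4.9]
opening: 0.0
grip_force: 2.8
```

{"fn": "arm_command", "kwargs": {"rows": [{"grip":0,"tx":0,"ty":0,"tz":0,"spin":0},{"grip":0,"tx":0,"ty":0,"tz":0,"spin":0}]}}

```text
time_s: 37.0
eef_pos: [534.1, 30.1, 110.9]
eef_rot: [0.001, 0.626, 0.779, 0.001]
ft_force: [0.1, -0.5, 5.5]
opening: 0.004
grip_force: 2.8
```

{"fn": "arm_command", "kwargs": {"rows": [{"grip":0,"tx":0,"ty":0,"tz":-0.3,"spin":0},{"grip":0,"tx":0,"ty":0,"tz":-0.7,"spin":0},{"grip":0,"tx":0,"ty":0,"tz":-1,"spin":0},{"grip":0,"tx":0,"ty":0,"tz":-1,"spin":0},{"grip":0,"tx":0,"ty":0,"tz":-1,"spin":0},{"grip":0,"tx":0,"ty":0,"tz":-1,"spin":0},{"grip":0,"tx":-0.6,"ty":0,"tz":-1,"spin":0},{"grip":0.42,"tx":-1,"ty":0,"tz":-0.5,"spin":0}]}}

```text
time_s: 37.67
eef_pos: [540.4, -0.3, 242.4]
eef_rot: [0.001, 0.626, 0.78, 0.001]
ft_force: [-0.1, 0.5, -0.1]
opening: 0.039
grip_force: 0.0
```

{"fn": "arm_command", "kwargs": {"rows": [{"grip":0.42,"tx":-1,"ty":0,"tz":0,"spin":0},{"grip":0.42,"tx":-1,"ty":0,"tz":0,"spin":0},{"grip":0.42,"tx":0,"ty":0,"tz":0,"spin":0}]}}

```text
time_s: 37.92
eef_pos: [548.7, -42.7, 239.6]
eef_rot: [0.0, 0.628, 0.779, -0.001]
ft_force: [-1.2, -0.3, -0.4]
opening: 0.228
grip_force: 0.0
```

```bash
python3 - <<'E'
from h import *
print(observe()["eef_pos"],observe()["time_s"])
cal,im=shot("wrist","w14"); u,v=proj(cal,[[532.8,29.8,115]])[0].astype(int); print(u,v)
c=cv2.resize(im[max(0,v-120):v+120,u-130:u+130],None,fx=2.3,fy=2.3,interpolation=cv2.INTER_CUBIC)
ref=cv2.imread("pics/w11.png")[:,:,::-1].copy()
for n,i in (("now",c),("ref",ref)):
    print(n,i.shape)
    for cc,st,m in blobs(i,(10,110,80),(28,255,255),None,300): print("  brass",cc.round(),st)
    for cc,st,m in blobs(i,(0,0,215),(180,40,255),(190,90,430,450),3000): print("  white",cc.round(),st)
for t,z in (("lug",167),): pass
# knob now
for cc,st,m in blobs(im,(0,170,100),(5,255,255),None,60): print("red",cc,st,toz(cal,cc,177)[0].round(1))
E
```

```text
[548.70391071 -42.67254485 239.5500174 ] 37.9167
314 131
now (552, 598, 3)
  brass [301.  83.] [ 270   66   64   34 2073]
  brass [302. 117.] [ 271  101   62   35 1990]
  brass [301. 444.] [ 271  415   60   60 3453]
  white [312. 277.] [  212   127   199   298 54268]
ref (552, 598, 3)
  brass [301. 102.] [ 269   69   64   68 4096]
  brass [301. 444.] [ 271  415   61   59 3423]
  white [311. 278.] [  212   131   197   296 53825]
red [499.24705882 238.88156863] [ 476  220   47   39 1275] [653.9  -7.9 177. ]
```

The white and brass outlines match the earlier latched view to within a few pixels, so tile 2 is latched. Now I fetch the knob, at about (655,-8), and swing the bar back, more slowly.

```bash
python3 - <<'E'
from h import *
go(655,-8.2,168,12.4)
th=np.linspace(1.38,0,24); d=np.c_[115*np.cos(th),115*np.sin(th)]/20
print(np.diff(d,axis=0).round(2).tolist())
E
```

```text
units tx 0.48 ty 5.57 tz 3.56 spin -0.02 | yaw_y now 12.3 t=38.0 pos [548.3 -41.3 239.2]
[[0.34, -0.08], [0.33, -0.1], [0.33, -0.12], [0.32, -0.13], [0.31, -0.15], [0.3, -0.17], [0.29, -0.19], [0.28, -0.21], [0.26, -0.22], [0.25, -0.24], [0.24, -0.25], [0.22, -0.27], [0.2, -0.28], [0.19, -0.29], [0.17, -0.3], [0.15, -0.31], [0.13, -0.32], [0.11, -0.33], [0.09, -0.33], [0.07, -0.34], [0.05, -0.34], [0.03, -0.34], [0.01, -0.34]]
```

{"fn": "arm_command", "kwargs": {"force": 20, "rows": [{"grip":0.42,"tx":0.08,"ty":0.93,"tz":0.2,"spin":0},{"grip":0.42,"tx":0.08,"ty":0.93,"tz":0.2,"spin":0},{"grip":0.42,"tx":0.08,"ty":0.93,"tz":0.2,"spin":0},{"grip":0.42,"tx":0.08,"ty":0.93,"tz":0.2,"spin":0},{"grip":0.42,"tx":0.08,"ty":0.93,"tz":0.2,"spin":0},{"grip":0.42,"tx":0.08,"ty":0.92,"tz":0.2,"spin":0},{"grip":0.42,"tx":0,"ty":0,"tz":0,"spin":0},{"grip":0.42,"tx":0,"ty":0,"tz":0,"spin":0}]}}

```text
time_s: 38.63
eef_pos: [654.7, -5.8, 214.4]
eef_rot: [-0.001, 0.626, 0.78, -0.001]
ft_force: [-0.2, 0.5, -0.3]
opening: 0.421
grip_force: 0.0
```

```bash
python3 - <<'E'
from h import *
s=observe(); print(s["opening"])
cal,im=shot("wrist")
for cc,st,m in blobs(im,(0,170,100),(5,255,255),(240,150,400,400),60): print("red",cc,st,toz(cal,cc,183)[0].round(1),toz(cal,cc,175)[0].round(1))
go(655,-8.2,168,12.4)
E
```

```text
0.4205922471312213
red [315.81017771 275.18820679] [ 299  251   36   47 1238] [655.2  -5.7 183. ] [655.8  -8.4 175. ]
units tx -0.11 ty 0.00 tz 2.35 spin 0.01 | yaw_y now 12.5 t=38.7 pos [654.5  -6.1 215. ]
```

{"fn": "arm_command", "kwargs": {"rows": [{"grip":0.42,"tx":-0.05,"ty":0.02,"tz":0.6,"spin":0},{"grip":0.42,"tx":0,"ty":0,"tz":0.6,"spin":0},{"grip":0.42,"tx":0,"ty":0,"tz":0.6,"spin":0},{"grip":0.42,"tx":0,"ty":0,"tz":0.4,"spin":0},{"grip":0.05,"tx":0,"ty":0,"tz":0,"spin":0},{"grip":0.05,"tx":0,"ty":0,"tz":0,"spin":0},{"grip":0.05,"tx":0,"ty":0,"tz":0,"spin":0},{"grip":0.05,"tx":0,"ty":0,"tz":0,"spin":0}]}}

```text
time_s: 39.35
eef_pos: [656.2, -7.9, 172.5]
eef_rot: [0.0, 0.626, 0.779, 0.0]
ft_force: [0.1, 0.1, -0.3]
opening: 0.201
grip_force: 20.0
```

{"fn": "arm_command", "kwargs": {"rows": [{"grip":0.05,"tx":0.34,"ty":-0.08,"tz":0,"spin":0},{"grip":0.05,"tx":0.33,"ty":-0.1,"tz":0,"spin":0},{"grip":0.05,"tx":0.33,"ty":-0.12,"tz":0,"spin":0},{"grip":0.05,"tx":0.32,"ty":-0.13,"tz":0,"spin":0},{"grip":0.05,"tx":0.31,"ty":-0.15,"tz":0,"spin":0},{"grip":0.05,"tx":0.3,"ty":-0.17,"tz":0,"spin":0},{"grip":0.05,"tx":0.29,"ty":-0.19,"tz":0,"spin":0},{"grip":0.05,"tx":0.28,"ty":-0.21,"tz":0,"spin":0}]}}

```text
time_s: 40.02
eef_pos: [623.9, 38.7, 172.5]
eef_rot: [0.001, 0.626, 0.78, 0.003]
ft_force: [8.0, 4.9, -1.2]
opening: 0.203
grip_force: 20.0
```

{"fn": "arm_command", "kwargs": {"rows": [{"grip":0.05,"tx":0.26,"ty":-0.22,"tz":0,"spin":0},{"grip":0.05,"tx":0.25,"ty":-0.24,"tz":0,"spin":0},{"grip":0.05,"tx":0.24,"ty":-0.25,"tz":0,"spin":0},{"grip":0.05,"tx":0.22,"ty":-0.27,"tz":0,"spin":0},{"grip":0.05,"tx":0.2,"ty":-0.28,"tz":0,"spin":0},{"grip":0.05,"tx":0.19,"ty":-0.29,"tz":0,"spin":0},{"grip":0.05,"tx":0.17,"ty":-0.3,"tz":0,"spin":0},{"grip":0.05,"tx":0.15,"ty":-0.31,"tz":0,"spin":0}]}}

```text
time_s: 40.68
eef_pos: [574.5, 67.1, 172.6]
eef_rot: [-0.002, 0.626, 0.78, 0.008]
ft_force: [9.1, 21.7, -0.9]
opening: 0.196
grip_force: 20.1
```

{"fn": "arm_command", "kwargs": {"rows": [{"grip":0.05,"tx":0.13,"ty":-0.32,"tz":0,"spin":0},{"grip":0.05,"tx":0.11,"ty":-0.33,"tz":0,"spin":0},{"grip":0.05,"tx":0.09,"ty":-0.33,"tz":0,"spin":0},{"grip":0.05,"tx":0.07,"ty":-0.34,"tz":0,"spin":0},{"grip":0.05,"tx":0.05,"ty":-0.34,"tz":0,"spin":0},{"grip":0.05,"tx":0.03,"ty":-0.34,"tz":0,"spin":0},{"grip":0.05,"tx":0.01,"ty":-0.34,"tz":0,"spin":0},{"grip":0.05,"tx":0,"ty":0,"tz":0,"spin":0}]}}

```text
time_s: 41.35
eef_pos: [523.6, 71.0, 172.6]
eef_rot: [-0.008, 0.626, 0.78, 0.01]
ft_force: [-0.6, 34.0, 2.2]
opening: 0.167
grip_force: 25.3
```

The pads have crept along the knob and squeezed off its edge, but the bar should be near shut. Release, lift and measure.

{"fn": "arm_command", "kwargs": {"rows": [{"grip":0.42,"tx":0,"ty":0,"tz":0,"spin":0},{"grip":0.42,"tx":0,"ty":0,"tz":0,"spin":0},{"grip":0.42,"tx":0,"ty":0,"tz":0,"spin":0},{"grip":0.42,"tx":0,"ty":0,"tz":-0.8,"spin":0},{"grip":0.42,"tx":0,"ty":0,"tz":-1,"spin":0},{"grip":0,"tx":0,"ty":0,"tz":-1,"spin":0},{"grip":0,"tx":0,"ty":0,"tz":-1,"spin":0},{"grip":0,"tx":0,"ty":0,"tz":0,"spin":0}]}}

```text
time_s: 42.02
eef_pos: [527.0, 59.0, 252.4]
eef_rot: [0.003, 0.627, 0.779, 0.002]
ft_force: [0.6, -0.1, 0.1]
opening: 0.264
grip_force: 0.0
```

```bash
python3 - <<'E'
from h import *
cal,im=shot("wrist","w15"); print(observe()["eef_pos"])
P=np.array([550.1,-53.6]); xh=np.array([.9767,.2147]); yh=np.array([-.2147,.9767])
for z in (183,175):
  for cc,st,m in blobs(im,(0,170,100),(5,255,255),(200,120,440,420),60):
    k=toz(cal,cc,z)[0]; d=k[:2]-P; print("red",cc,st,k.round(1),"theta",np.arctan2(d@xh,d@yh).round(3),np.linalg.norm(d).round(1))
q=k[:2]+xh*28
go(q[0],q[1],170,12.4)
E
```

```text
[526.22609366  58.97245929 250.07288091]
red [313.19379015 250.71413276] [298 231  32  39 934] [525.9  61.2 183. ] theta 0.009 117.4
red [313.19379015 250.71413276] [298 231  32  39 934] [526.4  59.  175. ] theta 0.009 115.1
units tx 0.00 ty 1.41 tz 4.00 spin -0.00 | yaw_y now 12.4 t=42.1 pos [526.2  59.  250.1]
```

{"fn": "arm_command", "kwargs": {"rows": [{"grip":0,"tx":0,"ty":0.9,"tz":0,"spin":0},{"grip":0,"tx":0,"ty":0.85,"tz":0,"spin":0},{"grip":0,"tx":0,"ty":0,"tz":1,"spin":0},{"grip":0,"tx":0,"ty":0,"tz":1,"spin":0},{"grip":0,"tx":0,"ty":0,"tz":1,"spin":0},{"grip":0,"tx":0,"ty":0,"tz":0.9,"spin":0},{"grip":0,"tx":0,"ty":-0.3,"tz":0,"spin":0},{"grip":0,"tx":0,"ty":-0.3,"tz":0,"spin":0}]}}

```text
time_s: 42.73
eef_pos: [545.7, 63.9, 167.0]
eef_rot: [-0.002, 0.627, 0.779, -0.002]
ft_force: [-0.2, -0.4, 0.5]
opening: 0.003
grip_force: 0.0
```

{"fn": "arm_command", "kwargs": {"rows": [{"grip":0,"tx":0,"ty":-0.1,"tz":0,"spin":0},{"grip":0,"tx":0,"ty":-0.1,"tz":0,"spin":0},{"grip":0,"tx":0,"ty":0,"tz":0,"spin":0}]}}

```text
time_s: 42.98
eef_pos: [544.4, 63.2, 171.3]
eef_rot: [0.001, 0.627, 0.779, 0.001]
ft_force: [0.1, 0.1, -0.2]
opening: 0.002
grip_force: 0.0
```

{"fn": "arm_command", "kwargs": {"rows": [{"grip":0,"tx":0,"ty":-0.1,"tz":0,"spin":0},{"grip":0,"tx":0,"ty":-0.1,"tz":0,"spin":0},{"grip":0,"tx":0,"ty":0,"tz":0,"spin":0}]}}

```text
time_s: 43.23
eef_pos: [542.7, 62.8, 171.4]
eef_rot: [0.003, 0.626, 0.779, 0.003]
ft_force: [7.3, 0.9, -1.9]
opening: 0.006
grip_force: 3.5
```

{"fn": "arm_command", "kwargs": {"rows": [{"grip":0,"tx":0,"ty":-0.1,"tz":0,"spin":0},{"grip":0,"tx":0,"ty":0,"tz":0,"spin":0}]}}

```text
time_s: 43.4
eef_pos: [542.3, 62.7, 171.6]
eef_rot: [0.004, 0.627, 0.779, 0.005]
ft_force: [13.4, 2.8, -4.1]
opening: 0.004
grip_force: 6.0
```

{"fn": "arm_command", "kwargs": {"rows": [{"grip":0,"tx":0,"ty":-0.1,"tz":0,"spin":0},{"grip":0,"tx":0,"ty":0,"tz":0,"spin":0}]}}

```text
time_s: 43.57
eef_pos: [541.9, 62.6, 171.8]
eef_rot: [0.006, 0.627, 0.779, 0.006]
ft_force: [17.1, 3.9, -7.0]
opening: 0.007
grip_force: 8.5
```

The bar sits firmly on its stop: force rises and there is no travel. Back off and go to the pin.

{"fn": "arm_command", "kwargs": {"rows": [{"grip":0,"tx":0,"ty":0.5,"tz":0,"spin":0},{"grip":0,"tx":0,"ty":0,"tz":-1,"spin":0},{"grip":0.5,"tx":0,"ty":0,"tz":-1,"spin":0},{"grip":0.5,"tx":0,"ty":0,"tz":-1,"spin":0},{"grip":0.5,"tx":0,"ty":0,"tz":-1,"spin":-0.2},{"grip":0.5,"tx":0,"ty":0,"tz":0,"spin":-1},{"grip":0.5,"tx":0,"ty":0,"tz":0,"spin":-1},{"grip":0.5,"tx":0,"ty":0,"tz":0,"spin":-1}]}}

```text
time_s: 44.23
eef_pos: [546.2, 63.7, 250.7]
eef_rot: [0.0, 0.464, 0.886, 0.0]
ft_force: [0.2, 0.4, 0.1]
opening: 0.37
grip_force: 0.0
```

{"fn": "arm_command", "kwargs": {"rows": [{"grip":0.5,"tx":0,"ty":0,"tz":0,"spin":-1},{"grip":0.5,"tx":0,"ty":0,"tz":0,"spin":-1},{"grip":0.5,"tx":0,"ty":0,"tz":0,"spin":-1},{"grip":0.5,"tx":0,"ty":0,"tz":0,"spin":-1},{"grip":0.5,"tx":0,"ty":0,"tz":0,"spin":-1},{"grip":0.5,"tx":0,"ty":0,"tz":0,"spin":-1},{"grip":0.5,"tx":0,"ty":0,"tz":0,"spin":-1},{"grip":0.5,"tx":0,"ty":0,"tz":0,"spin":-1}]}}

```text
time_s: 44.9
eef_pos: [545.9, 63.7, 249.9]
eef_rot: [-0.0, 0.002, 1.0, -0.0]
ft_force: [1.0, -0.3, 0.1]
opening: 0.495
grip_force: 0.0
```

{"fn": "arm_command", "kwargs": {"rows": [{"grip":0.5,"tx":0,"ty":0,"tz":0,"spin":-1},{"grip":0.5,"tx":0,"ty":0,"tz":0,"spin":0},{"grip":0.5,"tx":0,"ty":0,"tz":0,"spin":0}]}}

```text
time_s: 45.15
eef_pos: [545.9, 63.7, 249.8]
eef_rot: [-0.0, -0.053, 0.999, -0.0]
ft_force: [0.4, 0.9, 0.4]
opening: 0.497
grip_force: 0.0
```

```bash
python3 - <<'E'
from h import *
go(650.5,-148,210,96)
cal,im=shot("wrist")
P=np.array([550.1,-53.6]); xh=np.array([.9767,.2147]); yh=np.array([-.2147,.9767])
for cc,st,m in blobs(im,(0,170,100),(5,255,255),(150,120,500,320),100):
    k=toz(cal,cc,177)[0]; d=k[:2]-P; print("red",cc,st,k.round(1),"theta",np.arctan2(d@xh,d@yh).round(3),np.linalg.norm(d).round(1))
E
```

```text
units tx -4.07 ty -11.08 tz 1.99 spin 0.02 | yaw_y now 96.1 t=45.1 pos [545.9  63.7 249.8]
red [308.22114347 219.64832794] [292 201  33  37 927] [526.   58.5 177. ] theta 0.004 114.7
```

{"fn": "arm_command", "kwargs": {"rows": [{"grip":0.5,"tx":-0.37,"ty":-1,"tz":0,"spin":0},{"grip":0.5,"tx":-0.37,"ty":-1,"tz":0,"spin":0},{"grip":0.5,"tx":-0.37,"ty":-1,"tz":0,"spin":0},{"grip":0.5,"tx":-0.37,"ty":-1,"tz":0,"spin":0},{"grip":0.5,"tx":-0.37,"ty":-1,"tz":0.3,"spin":0},{"grip":0.5,"tx":-0.37,"ty":-1,"tz":0.3,"spin":0},{"grip":0.5,"tx":-0.37,"ty":-1,"tz":0.3,"spin":0},{"grip":0.5,"tx":-0.37,"ty":-1,"tz":0.3,"spin":0}]}}

```text
time_s: 45.87
eef_pos: [622.8, -89.8, 225.4]
eef_rot: [-0.0, -0.054, 0.999, 0.0]
ft_force: [0.3, 0.3, -0.6]
opening: 0.5
grip_force: 0.0
```

{"fn": "arm_command", "kwargs": {"rows": [{"grip":0.5,"tx":-0.37,"ty":-1,"tz":0.3,"spin":0},{"grip":0.5,"tx":-0.37,"ty":-1,"tz":0.3,"spin":0},{"grip":0.5,"tx":-0.37,"ty":-1,"tz":0.2,"spin":0},{"grip":0.5,"tx":0,"ty":-0.08,"tz":0,"spin":0},{"grip":0.5,"tx":0,"ty":0,"tz":0,"spin":0}]}}

```text
time_s: 46.28
eef_pos: [651.1, -148.4, 208.9]
eef_rot: [-0.001, -0.053, 0.999, 0.0]
ft_force: [-0.2, 0.1, -0.2]
opening: 0.5
grip_force: 0.0
```

```bash
python3 - <<'E'
from h import *
cal,im=shot("wrist")
for c,s,m in blobs(im,(22,150,120),(35,255,255),(200,150,450,330),60): print("y",c.round(1),s,toz(cal,c,127)[0].round(1))
go(650.5,-148,102,96)
E
```

```text
y [292.4 246.6] [288 226  10  42 340] [ 651.4 -161.8  127. ]
y [336.6 246.2] [332 226  10  42 357] [ 648.1 -133.6  127. ]
units tx 0.03 ty -0.02 tz 5.37 spin 0.03 | yaw_y now 96.2 t=46.3 pos [ 651.1 -147.6  209.5]
```

{"fn": "arm_command", "kwargs": {"force": 30, "rows": [{"grip":0.5,"tx":0.03,"ty":0,"tz":0.9,"spin":0},{"grip":0.5,"tx":0,"ty":0,"tz":0.9,"spin":0},{"grip":0.5,"tx":0,"ty":0,"tz":0.9,"spin":0},{"grip":0.5,"tx":0,"ty":0,"tz":0.9,"spin":0},{"grip":0.5,"tx":0,"ty":0,"tz":0.9,"spin":0},{"grip":0.5,"tx":0,"ty":0,"tz":0.5,"spin":0},{"grip":0.5,"tx":0,"ty":0,"tz":0.35,"spin":0},{"grip":0.5,"tx":0,"ty":0,"tz":0,"spin":0}]}}

```text
time_s: 47.0
eef_pos: [649.7, -146.7, 101.4]
eef_rot: [-0.001, -0.055, 0.998, 0.0]
ft_force: [-0.4, 0.3, 0.0]
opening: 0.503
grip_force: 0.0
```

{"fn": "arm_command", "kwargs": {"rows": [{"grip":0.1,"tx":0,"ty":0,"tz":0,"spin":0},{"grip":0.1,"tx":0,"ty":0,"tz":0,"spin":0},{"grip":0.1,"tx":0,"ty":0,"tz":0,"spin":0},{"grip":0.1,"tx":0,"ty":0,"tz":0,"spin":0},{"grip":0.1,"tx":0,"ty":0,"tz":0,"spin":0},{"grip":0.1,"tx":0,"ty":0,"tz":0,"spin":0}]}}

```text
time_s: 47.5
eef_pos: [651.7, -148.5, 104.7]
eef_rot: [0.001, -0.055, 0.998, -0.001]
ft_force: [-0.6, -1.0, 5.3]
opening: 0.253
grip_force: 30.1
```

{"fn": "arm_command", "kwargs": {"rows": [{"grip":0.1,"tx":0,"ty":0,"tz":-0.5,"spin":0},{"grip":0.1,"tx":0,"ty":0,"tz":-1,"spin":0},{"grip":0.1,"tx":0,"ty":0,"tz":-1,"spin":0},{"grip":0.1,"tx":0,"ty":0,"tz":-1,"spin":0},{"grip":0.1,"tx":0,"ty":0,"tz":-1,"spin":0},{"grip":0.1,"tx":0,"ty":0,"tz":-1,"spin":0},{"grip":0.1,"tx":0,"ty":0,"tz":-1,"spin":0},{"grip":0.1,"tx":0,"ty":0,"tz":-1,"spin":0}]}}

```text
time_s: 48.17
eef_pos: [649.9, -147.2, 252.9]
eef_rot: [-0.001, -0.055, 0.998, 0.001]
ft_force: [0.2, -0.6, -1.5]
opening: 0.256
grip_force: 30.0
```

{"fn": "arm_command", "kwargs": {"rows": [{"grip":0.1,"tx":0,"ty":0,"tz":-1,"spin":0},{"grip":0.1,"tx":0,"ty":0,"tz":-1,"spin":0},{"grip":0.1,"tx":0,"ty":0,"tz":0,"spin":0},{"grip":0.1,"tx":0,"ty":0,"tz":0,"spin":0}]}}

```text
time_s: 48.5
eef_pos: [650.9, -147.5, 293.5]
eef_rot: [0.001, -0.055, 0.998, -0.0]
ft_force: [-0.9, -0.6, -1.9]
opening: 0.257
grip_force: 30.0
```

```bash
python3 - <<'E'
from h import *
s=observe(); print(s["opening"],s["grip_force"])
cal,im=shot("wrist","w16")
# pin collar/buttons relative to tool: compare with w4 when held earlier
for c,st,m in blobs(im,(22,150,100),(35,255,255),(240,240,400,360),20): print("y",c.round(1),st)
old=cv2.imread("pics/w4.png")[:,:,::-1].copy()
for c,st,m in blobs(old,(22,150,100),(35,255,255),(240,240,400,360),20): print("y old",c.round(1),st)
go(513.6,112.4,285,96)
E
```

```text
0.2572595860421924 29.965875148773193
y [286.4 296. ] [283 273   9  53 221]
y [342.9 295.3] [338 272   9  54 200]
y old [285.8 298.3] [282 276  10  50 222]
y old [343.5 298.3] [338 276  10  50 214]
units tx 5.36 ty 13.66 tz 0.33 spin 0.04 | yaw_y now 96.3 t=48.5 pos [ 650.2 -147.4  291.5]
```

{"fn": "arm_command", "kwargs": {"rows": [{"grip":0.1,"tx":0.379,"ty":0.975,"tz":0,"spin":0},{"grip":0.1,"tx":0.379,"ty":0.975,"tz":0,"spin":0},{"grip":0.1,"tx":0.379,"ty":0.975,"tz":0,"spin":0},{"grip":0.1,"tx":0.379,"ty":0.975,"tz":0,"spin":0},{"grip":0.1,"tx":0.379,"ty":0.975,"tz":0,"spin":0},{"grip":0.1,"tx":0.379,"ty":0.975,"tz":0,"spin":0},{"grip":0.1,"tx":0.379,"ty":0.975,"tz":0,"spin":0},{"grip":0.1,"tx":0.379,"ty":0.975,"tz":0,"spin":0}]}}

```text
time_s: 49.22
eef_pos: [571.5, 1.7, 289.5]
eef_rot: [-0.002, -0.055, 0.998, 0.0]
ft_force: [-0.0, -0.2, -1.6]
opening: 0.257
grip_force: 30.0
```

{"fn": "arm_command", "kwargs": {"rows": [{"grip":0.1,"tx":0.379,"ty":0.975,"tz":0,"spin":0},{"grip":0.1,"tx":0.379,"ty":0.975,"tz":0,"spin":0},{"grip":0.1,"tx":0.379,"ty":0.975,"tz":0,"spin":0},{"grip":0.1,"tx":0.379,"ty":0.975,"tz":0,"spin":0},{"grip":0.1,"tx":0.379,"ty":0.975,"tz":0,"spin":0},{"grip":0.1,"tx":0.379,"ty":0.975,"tz":0,"spin":0},{"grip":0.1,"tx":0,"ty":0,"tz":0,"spin":0},{"grip":0.1,"tx":0,"ty":0,"tz":0,"spin":0}]}}

```text
time_s: 49.88
eef_pos: [514.0, 112.6, 290.4]
eef_rot: [-0.002, -0.056, 0.998, -0.0]
ft_force: [0.4, -0.6, -1.5]
opening: 0.256
grip_force: 30.0
```

{"fn": "arm_command", "kwargs": {"rows": [{"grip":0.1,"tx":0,"ty":0,"tz":0,"spin":0},{"grip":0.1,"tx":0,"ty":0,"tz":0,"spin":0}]}}

```text
time_s: 50.05
eef_pos: [515.1, 111.3, 291.6]
eef_rot: [-0.001, -0.055, 0.999, -0.0]
ft_force: [0.9, 0.2, -1.6]
opening: 0.257
grip_force: 30.0
```

```bash
python3 - <<'E'
from h import *
go(514.9,112.2,245,96.3)
cal,im=shot("wrist","w17"); print(proj(cal,[[513.6,112.4,167]]))
u,v=proj(cal,[[513.6,112.4,167]])[0].astype(int)
hsv=cv2.cvtColor(im,cv2.COLOR_RGB2HSV)
print(hsv[v-20:v+24:3,u-24:u+25:4,2])
E
```

```text
units tx 0.01 ty 0.04 tz 2.33 spin -0.01 | yaw_y now 96.3 t=50.0 pos [515.1 111.3 291.6]
[[315.18525263 231.36630397]]
[[247 241 241 241 241 242 242 240 241 241 240 243 237]
 [246 241 241 240 240 241 242 240 239 240 240 241 235]
 [244 241 242 242 240 241 241 239 240 239 240 241 236]
 [245 241 241 241 240 240 243 241 239 240 240 240 237]
 [246 240 240 241 245 169 155 154 244 241 240 240 239]
 [219 241 240 241 195 134 136 133 160 242 241 240 236]
 [190 241 241 239 129 136 135 135 124 242 241 241 237]
 [135 240 240 231 137 136 135 138 105 245 241 240 237]
 [132 239 237 233 150 157  95 100 122 242 240 239 237]
 [159 238 237 240 141 152 147 181 140 239 239 239 237]
 [165 240 238 238 240 129 151 100 223 239 240 239 236]
 [119 241 239 239 239 240 241 236 239 237 237 237 237]
 [123 243 239 238 240 220 183 247 238 237 239 239 238]
 [125 246 237 238 182 141 160 159 242 238 239 238 238]
 [114 245 248 139 144  74 145  71 155 179 243 239 239]]
```

The hole centre reads (315,232), matching its projected position. Descending in steps.

{"fn": "arm_command", "kwargs": {"rows": [{"grip":0.1,"tx":0.01,"ty":0.04,"tz":0.6,"spin":0},{"grip":0.1,"tx":0,"ty":0,"tz":0.7,"spin":0},{"grip":0.1,"tx":0,"ty":0,"tz":0.6,"spin":0},{"grip":0.1,"tx":0,"ty":0,"tz":0.3,"spin":0},{"grip":0.1,"tx":0,"ty":0,"tz":0.3,"spin":0},{"grip":0.1,"tx":0,"ty":0,"tz":0.2,"spin":0},{"grip":0.1,"tx":0,"ty":0,"tz":0.2,"spin":0},{"grip":0.1,"tx":0,"ty":0,"tz":0,"spin":0}]}}

```text
time_s: 50.77
eef_pos: [514.6, 112.8, 233.9]
eef_rot: [-0.001, -0.055, 0.998, -0.0]
ft_force: [0.5, -0.5, -1.7]
opening: 0.258
grip_force: 30.0
```

{"fn": "arm_command", "kwargs": {"rows": [{"grip":0.1,"tx":0,"ty":0,"tz":0.2,"spin":0},{"grip":0.1,"tx":0,"ty":0,"tz":0.2,"spin":0},{"grip":0.1,"tx":0,"ty":0,"tz":0.2,"spin":0},{"grip":0.1,"tx":0,"ty":0,"tz":0,"spin":0}]}}

```text
time_s: 51.1
eef_pos: [514.6, 112.6, 221.9]
eef_rot: [-0.0, -0.055, 0.998, -0.0]
ft_force: [-0.3, -1.0, -2.0]
opening: 0.256
grip_force: 30.0
```

{"fn": "arm_command", "kwargs": {"rows": [{"grip":0.1,"tx":0,"ty":0,"tz":0.2,"spin":0},{"grip":0.1,"tx":0,"ty":0,"tz":0.2,"spin":0},{"grip":0.1,"tx":0,"ty":0,"tz":0.2,"spin":0},{"grip":0.1,"tx":0,"ty":0,"tz":0.2,"spin":0},{"grip":0.1,"tx":0,"ty":0,"tz":0,"spin":0}]}}

```text
time_s: 51.52
eef_pos: [514.5, 112.7, 205.4]
eef_rot: [-0.001, -0.055, 0.998, -0.0]
ft_force: [-0.0, -1.4, -2.8]
opening: 0.256
grip_force: 30.0
```

{"fn": "arm_command", "kwargs": {"rows": [{"grip":0.1,"tx":0,"ty":0,"tz":0.2,"spin":0},{"grip":0.1,"tx":0,"ty":0,"tz":0.2,"spin":0},{"grip":0.1,"tx":0,"ty":0,"tz":0.2,"spin":0},{"grip":0.1,"tx":0,"ty":0,"tz":0,"spin":0}]}}

```text
time_s: 51.85
eef_pos: [514.3, 112.7, 193.3]
eef_rot: [-0.001, -0.055, 0.998, -0.0]
ft_force: [0.3, -1.6, -2.1]
opening: 0.257
grip_force: 30.0
```

{"fn": "arm_command", "kwargs": {"rows": [{"grip":0.1,"tx":0,"ty":0,"tz":0.2,"spin":0},{"grip":0.1,"tx":0,"ty":0,"tz":0.1,"spin":0},{"grip":0.1,"tx":0,"ty":0,"tz":0,"spin":0}]}}

```text
time_s: 52.1
eef_pos: [514.6, 113.0, 187.8]
eef_rot: [-0.0, -0.055, 0.998, 0.0]
ft_force: [-1.2, -1.3, -2.2]
opening: 0.257
grip_force: 30.0
```

{"fn": "arm_command", "kwargs": {"rows": [{"grip":0.1,"tx":0,"ty":0,"tz":0.1,"spin":0},{"grip":0.1,"tx":0,"ty":0,"tz":0,"spin":0}]}}

```text
time_s: 52.27
eef_pos: [514.9, 112.9, 186.7]
eef_rot: [0.0, -0.055, 0.998, 0.0]
ft_force: [-0.6, -0.9, -0.7]
opening: 0.256
grip_force: 30.0
```

{"fn": "arm_command", "kwargs": {"rows": [{"grip":0.1,"tx":0,"ty":0,"tz":0.1,"spin":0},{"grip":0.1,"tx":0,"ty":0,"tz":0,"spin":0}]}}

```text
time_s: 52.43
eef_pos: [515.0, 112.9, 186.6]
eef_rot: [0.0, -0.055, 0.998, 0.0]
ft_force: [-4.2, -2.5, 6.4]
opening: 0.258
grip_force: 30.1
```

{"fn": "arm_command", "kwargs": {"rows": [{"grip":0.1,"tx":0,"ty":0,"tz":0.1,"spin":0},{"grip":0.1,"tx":0,"ty":0,"tz":0,"spin":0},{"grip":0.1,"tx":0,"ty":0,"tz":0,"spin":0}]}}

```text
time_s: 52.68
eef_pos: [515.1, 112.9, 186.5]
eef_rot: [0.0, -0.055, 0.998, 0.0]
ft_force: [-7.7, -2.8, 14.1]
opening: 0.252
grip_force: 30.2
```

{"fn": "arm_command", "kwargs": {"rows": [{"grip":0.48,"tx":0,"ty":0,"tz":0,"spin":0},{"grip":0.48,"tx":0,"ty":0,"tz":0,"spin":0},{"grip":0.48,"tx":0,"ty":0,"tz":0,"spin":0},{"grip":0.48,"tx":0,"ty":0,"tz":0,"spin":0},{"grip":0.48,"tx":0,"ty":0,"tz":0,"spin":0},{"grip":0.48,"tx":0,"ty":0,"tz":-0.5,"spin":0},{"grip":0.48,"tx":0,"ty":0,"tz":-1,"spin":0},{"grip":0.48,"tx":0,"ty":0,"tz":-1,"spin":0}]}}

```text
time_s: 53.35
eef_pos: [514.2, 112.8, 232.6]
eef_rot: [-0.001, -0.055, 0.998, 0.0]
ft_force: [0.2, 0.3, -0.4]
opening: 0.481
grip_force: 0.0
```

{"fn": "arm_command", "kwargs": {"rows": [{"grip":0.48,"tx":0,"ty":0,"tz":-1,"spin":0},{"grip":0.48,"tx":0,"ty":0,"tz":-1,"spin":0},{"grip":0.48,"tx":0,"ty":0,"tz":-1,"spin":0},{"grip":0.48,"tx":0,"ty":0,"tz":-1,"spin":0},{"grip":0.48,"tx":1,"ty":0,"tz":-1,"spin":0},{"grip":0.48,"tx":1,"ty":0,"tz":0,"spin":0},{"grip":0.48,"tx":1,"ty":0,"tz":0,"spin":0},{"grip":0.48,"tx":1,"ty":0,"tz":0,"spin":0}]}}

```text
time_s: 54.02
eef_pos: [434.7, 104.0, 333.8]
eef_rot: [0.001, -0.055, 0.998, 0.0]
ft_force: [0.2, 0.5, 0.3]
opening: 0.48
grip_force: 0.0
```

```bash
python3 - <<'E'
from h import *
s=observe(); print(s["eef_pos"],s["time_s"])
cal,im=shot("scene","s2"); u,v=proj(cal,[[525,60,130]])[0].astype(int)
a=im[v-60:v+70,u-65:u+65]
cw,iw=shot("wrist"); uu,vv=proj(cw,[[525,80,180]])[0].astype(int); print(uu,vv,proj(cw,[[513.6,112.4,215]]))
b=iw[max(0,vv-130):vv+130,max(0,uu-140):uu+140]
for c,st,m in blobs(iw,(22,150,100),(35,255,255),(max(0,uu-140),max(0,vv-130),uu+140,vv+130),60): print("y",c.round(1),st,toz(cw,c,209)[0].round(1))
A=cv2.resize(a,(400,400),interpolation=cv2.INTER_CUBIC); B=cv2.resize(b,(400,int(400*b.shape[0]/b.shape[1])))
H=max(A.shape[0],B.shape[0]); o=np.zeros((H,800,3),np.uint8); o[:A.shape[0],:400]=A; o[:B.shape[0],400:]=B
cv2.imwrite("pics/fin.png",o[:,:,::-1])
# tips: bystanders
for n,z in (("tub",85),("brasscup",75),("dish",30)):
    ct,_=shot("top")
    for m in finder.masks_of(n,"top")[:1]:
        ys,xs=np.nonzero(m["region"]); print(n,toz(ct,[(xs.mean(),ys.mean())],z)[0].round())
E
```

```text
[434.74327152 104.01728048 333.75489626] 54.0167
274 325 [[312.8379314  336.10638598]]
y [282.  291.2] [276 287  12   9  70] [481.2  84.8 209. ]
y [331.6 317.5] [329 309   7  17 100] [499.  125.7 209. ]
y [296.7 318. ] [293 310   8  16  94] [502.4  98.3 209. ]
tub [712. 159.  85.]
brasscup [491. 477.  75.]
dish [ 473. -476.   30.]
```

View pics/fin.png

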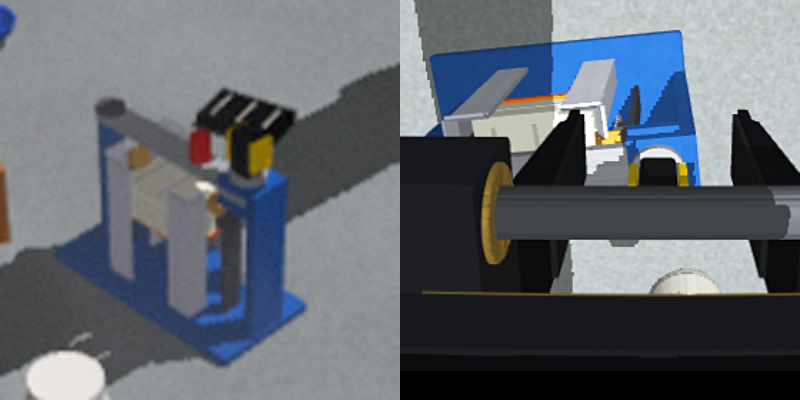

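The final view shows two tiles in the column, the bar shut and the pin's collar on the upper lug. One numeric check of the pin and knob against the starting scene picture, then I hand in.

```bash
python3 - <<'E'
from h import *
for f in ("scene0","s2"):
    im=cv2.imread(f"pics/{f}.png")[:,:,::-1].copy()
    for c,s,m in blobs(im,(22,150,90),(35,255,255),(300,200,400,300),12): print(f,"yellow",c.round(2),s)
    for c,s,m in blobs(im,(0,170,90),(6,255,255),(300,200,400,300),8): print(f,"red",c.round(2),s)
E
```

```text
scene0 yellow [356.09 238.68] [354 234   7  13  22]
scene0 yellow [365.01 245.29] [362 239   7  14  77]
scene0 red [345.71 242.82] [343 238   7  11  62]
s2 yellow [365.28 245.67] [362 240   8  13  76]
s2 red [345.61 243.61] [343 239   6  10  44]
```

```bash
python3 -c "
from station import workorder
print(workorder.job_done())"
```

```text
the job is handed in; nothing more can be done
None
```

Job handed in at about 54 s: both white tiles are latched in the magazine, the lock bar is shut on its stop, and the pin is home with its buttons released. I confirmed its collar seated by contact force and the scene picture; the balls themselves I couldn't see. The tub, cup and dish are where they stood.

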